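# Brake the idling grinder wheel with its lock pin and pin it

## Task

The flat grinder's wheel is still idling round. Take the red-handled lock pin from its wooden stand, put it down through the slot of the yellow bracket and press its sprung foot gently on the wheel's face, as a brake, so that the wheel only creeps, well under half its idling speed, before the hole comes round; when the hole creeps under the slot and catches the foot, push the pin fully home so that it locks the wheel, and let go. Never jab or press hard on the wheel or the bracket, touch the wheel with nothing but the pin, and leave the other things on the bench alone.

Things in the scene. Friction and masses are not known exactly. Their poses are not given: they have to be found in the camera images.
- grinder: Green flat grinder, fixed: housing 300 (x) by 270 (y) by 70 mm high; origin at the centre of its underside, under the wheel's vertical axis, z up. A yellow bracket (50 mm wide in y, 10 mm thick, top 104 mm above the bench) reaches over the wheel from x = -135 to -50 mm and holds the slot. The hub nut at the wheel's centre rises to 102 mm above the bench.
- slot (a point): Centre of the bracket's slot, at the bracket's top face; axes as the grinder's. The slot is a through opening 26 mm long (along its x, towards the wheel's axis) and 14.5 mm wide (along its y), through the 10 mm bracket. The wheel's top face runs 14 mm below this point, its underside 26 mm below, the housing 34 mm below.
- spindle (a joint): Turn of the wheel about its vertical axis, rad, anticlockwise seen from above, unlimited, not wrapped; the hole is under the slot at pi plus whole turns. A weak slipping drive (0.2 N m, drag 0.167 N m per rad/s) idles it at about 1.2 rad/s; rubbing slows it in proportion, a rubbing drag of about 2.6 N at the hole's radius stalls it, and it picks up again at once when pressure is eased.
- wheel: Bare aluminium wheel, 200 mm across and 12 mm thick, turning level over the housing, top face 90 mm above the bench, with a red radial stripe that points to its one hole. Origin on the axis at the wheel's underside, x towards the hole.
- wheel_hole (a point): Centre of the wheel's hole at the wheel's top face, 78 mm from the axis (same radius as the slot). The hole is round, 16 mm across, goes right through and has 1 mm chamfers.
- pin: Loose upright lock pin, 230 g, 80 mm: red round handle 18 mm across and 46 mm tall on a dark collar 26 mm across, 4 mm thick; below it a steel shank, 12 mm across, 30 mm long, last 2 mm tapering to 9 mm. The shank is sprung: it gives up to 12 mm into the handle (1 N, then 0.5 N per mm). Origin at the centre of the collar's underside, z up along the pin. Home, the collar rests on the bracket.
- pin_tip (a point): Centre of the shank's foot: 30 mm below the pin's origin when the shank is not pressed in. With the pin home it is about 30 mm below the bracket's top, 4 mm past the wheel's underside.
- stand: Wooden block 80 by 70 by 38 mm, fixed to the bench, origin at the centre of its underside, with a 16 mm through hole at its centre in which the pin stands at the start, its collar on the block's top.
- tin: Bystander: closed tin, 66 mm across, 100 mm tall, origin at its foot.
- spanner: Bystander: steel spanner, 170 mm long, lying on the bench.
- abrasive: Bystander: red-brown abrasive block, 50 by 100 by 25 mm, origin at its underside.

How it is judged:
By the outcome, as a careful person would: the job done as asked, in the order asked, and still so for the second after the job is handed in, with the robot touching nothing.
It also fails if it takes over 67 s, if anything falls off the work surface, if the arm or the gripper's body presses on something with over 40 N, if the wrist force passes 120 N, or if a joint passes its speed limit or range.

## Robot

A 6-joint arm with a two-finger parallel gripper is mounted at the origin on the work surface. World frame = base frame: x ahead of the robot, y to its left, z up, the work surface at z = 0. Lengths are in m, angles in rad, forces in N, time in s.
With the tool pointing down it reaches from about 0.35 to 0.85 m from the base axis. Payload 8.1 kg.
Tool frame: the origin (TCP) lies between the finger pads; the fingertips stand 14 mm ahead of it and the grasp point (between the pads) lies 5 mm behind it; z points along the fingers, y is the direction in which the jaws open and shut (so a half turn about z gives the same grasp; the last joint's range is limited). The gripper opens to 93 mm and grips with 3 to 60 N. Pads are 15 mm wide; open, the fingers measure 128 mm over their backs; the gripper's body (75 mm by 188 mm) begins 65 mm behind the grasp point.
Start: joints at [-1.257, 0.13, 1.488, -0, 1.523, -0.085], TCP at [0.233, -0.553, 0.233] pointing down, gripper open.
Joint ranges: [-2.96, 2.96], [-0.89, 2.26], [0.02, 2.5], [-1.34, 4.48], [0, 2.73], [-2.66, 2.66]. Speed limits (rad/s): [2.39, 2.39, 2.79, 3.14, 3.14, 3.14].

## Interface

Orientations are given as a rotation vector (axis times angle).
In Python, from plant import robot gives the robot as it stands.
- The arm moves only by the tool step_arm, never from a script. Its argument "targets" is a list of rows, each an object of numbers: "tx", "ty", "tz": the shift along the tool's x, y, z in mm; "ax", "ay", "az": the turn, a rotation vector about the tool's x, y, z in rad; "grip": the closure in counts, from 0 (fully open) to 255 (shut). In form: [{"tx": .., "ty": .., "tz": .., "ax": .., "ay": .., "az": .., "grip": ..}, ...]. A call has 1 to 20 rows; each row shifts and turns the commanded pose from where the row before left it, along the tool's axes as they then stand; what a row does not reach is not made up. A row lasts 1/10 s, in which the tool goes at most 50 mm and 8.59 degrees, less where a joint would pass 70% of its speed; a pose out of reach is approached as far as the arm can. A call with a gripper value outside its range is refused whole. The fingers move at their own pace and stop on an object; "squeeze" is the grip in N (left out, the last holds). Time passes only in rows, so rows that do not move let the fingers close. It gives the time, the measured TCP pose, the force and the opening at its end, in the units of the state.
- robot.read_state(): the state, without advancing time (a new reading comes with each control period).
- robot.read_camera(name): name is "scene" or "side" or "wrist"; returns a dict with "frame" (400x640x3 uint8, blue, green, red), "fx", "fy", "cx", "cy" (pixels), "k1" (the pictures are not rectified: a ray, as slopes to the right and down, at radius r is drawn at 1 + k1 r^2 times it, then the intrinsics apply), "R" (3x3) and "t" (3): a world point X has camera coordinates R X + t. Camera axes: x right, y down, z forward; pixel columns grow to the right and rows downward; lengths in m; the calibration is good to about 2 mm. A picture is of the moment at which its call begins. There is no depth.
- robot.close_job(): hands the job in, once; it reports no verdict.
The state is a dict: "t": time; "q": joint angles; "dq": joint speeds; "joint_torque": joint torques, N m; "tool_pos": TCP position; "orientation": TCP orientation; "force": force on the tool from outside, world axes, zero at the start; "wrist_torque": the same for the moment, N m; "opening": finger opening in m.
Only numpy, scipy, OpenCV 4.12 (cv2) and the standard library are available. Lean on these libraries where they do the work, as an engineer would, in place of code of your own. Each camera call takes 0.05 s, during which the arm holds its last target.

## Working session

There is one attempt and no reset: what is moved stays moved. The work goes in short steps, Python scripts to look and compute and a tool call to move; the robot and the scene stay as the last step left them, time stands still between calls to the robot, and variables do not carry over. Pictures are saved under pics/ and viewed, and the job is handed in when it is done.

Besides the shell and the picture viewer there is one more tool, called after "Call:" as name(argument=value, ...) on one line, values as JSON. step_arm: Moves the arm, as the interface text tells. Its arguments: {"type":"object","properties":{"targets":{"type":"array"},"squeeze":{"type":"number"}},"required":["targets"]}

```bash
mkdir -p pics; ls; cat > h.py <<'E'
import numpy as np, cv2, pickle
from scipy.spatial.transform import Rotation as Ro
from plant import robot
def snap(n,f):
    c=robot.read_camera(n); cv2.imwrite(f'pics/{f}.png',c['frame']); pickle.dump(c,open(f'pics/{f}.pkl','wb')); return c
def load(f): return pickle.load(open(f'pics/{f}.pkl','rb'))
def K(c): return np.array([[c['fx'],0,c['cx']],[0,c['fy'],c['cy']],[0,0,1.]])
def D(c): return np.array([c['k1'],0,0,0,0.])
def proj(c,X):
    p,_=cv2.projectPoints(np.atleast_2d(np.array(X,float)),cv2.Rodrigues(np.array(c['R']))[0],np.array(c['t'],float),K(c),D(c)); return p[:,0]
def onz(c,uv,z):
    s=cv2.undistortPoints(np.array([[uv]],float),K(c),D(c))[0,0]
    R=np.array(c['R']);d=R.T@np.array([s[0],s[1],1]);o=-R.T@np.array(c['t'])
    return o+d*(z-o[2])/d[2]
def crop(f,x0,y0,x1,y1,s,o):
    im=cv2.imread(f'pics/{f}.png')[y0:y1,x0:x1]; cv2.imwrite(f'pics/{o}.png',cv2.resize(im,None,fx=s,fy=s,interpolation=cv2.INTER_CUBIC))
E
python3 - <<'E'
from h import *
for n in ['scene','side','wrist']: 
    c=snap(n,n+'0'); print(n,-np.array(c['R']).T@np.array(c['t']),c['k1'],c['fx'])
print(robot.read_state())
E
```

```text
pics
scene [ 1.06531518 -0.66326157  0.91403667] -0.14435766881151257 514.3061034878607
side [-0.06643196  0.6207883   0.82048074] -0.09185627332070721 416.03124066838086
wrist [ 0.30833496 -0.52057534  0.38349119] 0.011805321984105345 306.99108531169225
{'t': 0.15, 'q': array([-1.25739332e+00,  1.31010816e-01,  1.48904573e+00,  1.51849608e-06,
        1.52294163e+00, -8.54242173e-02]), 'dq': array([-0.00024353, -0.00160313, -0.00237274,  0.0002194 ,  0.00034658,
       -0.00016717]), 'joint_torque': array([ 3.29938912e-04, -5.60475719e+01, -4.92335415e+01,  7.67916511e-02,
        3.05154815e-02, -9.38528206e-05]), 'tool_pos': array([ 0.23288438, -0.55251801,  0.23180544]), 'orientation': array([-3.07796653e+00, -6.22055769e-01,  2.48643590e-04]), 'force': array([ 0.25164676, -1.02971535,  0.33248854]), 'wrist_torque': array([0.0067369 , 0.01525109, 0.03123193]), 'opening': 0.09279747832070906}
```

View pics/scene0.png

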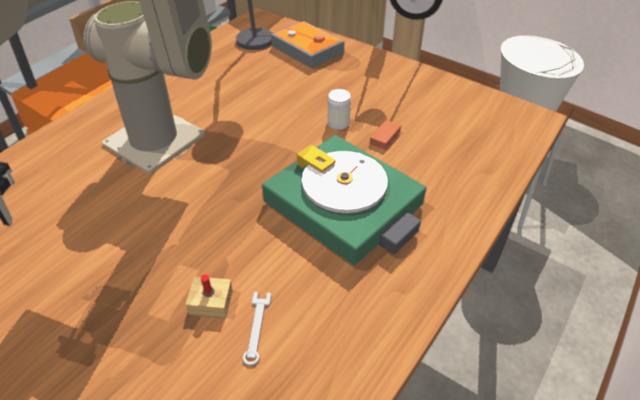

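View pics/side0.png

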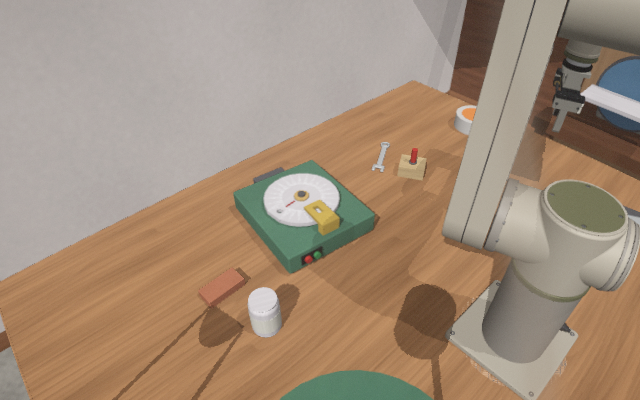

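View pics/wrist0.png

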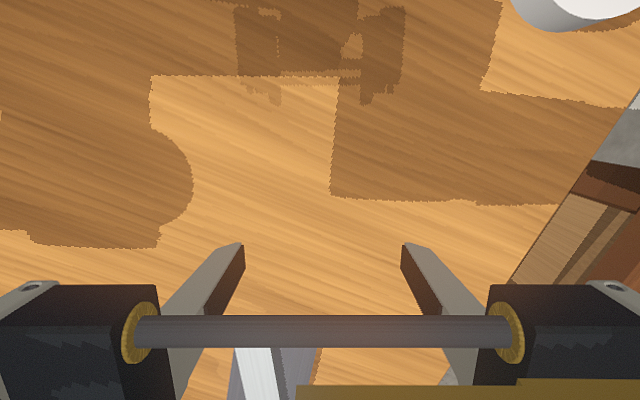

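```bash
python3 - <<'E'
from h import *
crop('scene0',255,130,435,260,4.4,'s_gr'); crop('scene0',170,260,250,325,8,'s_st'); crop('side0',225,155,385,275,5,'d_gr'); crop('side0',385,140,440,185,10,'d_st')
E
```

```text
(no output)
```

View pics/s_gr.png

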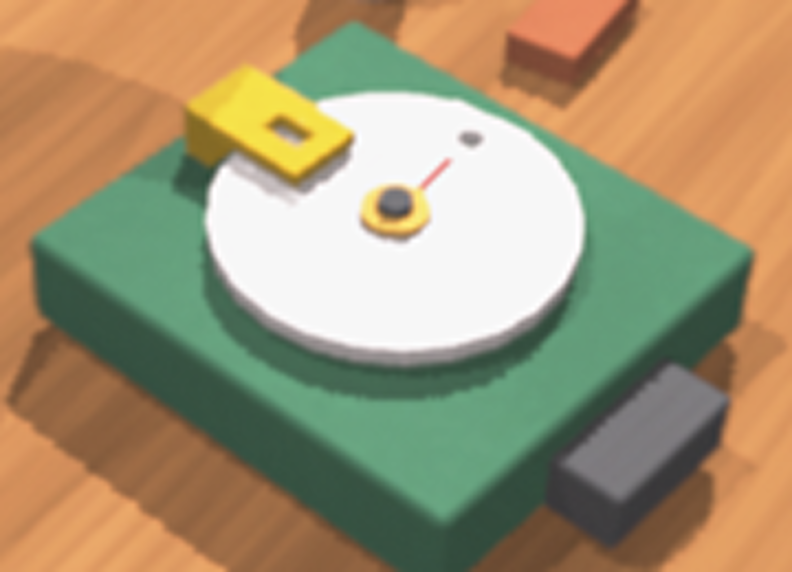

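View pics/s_st.png

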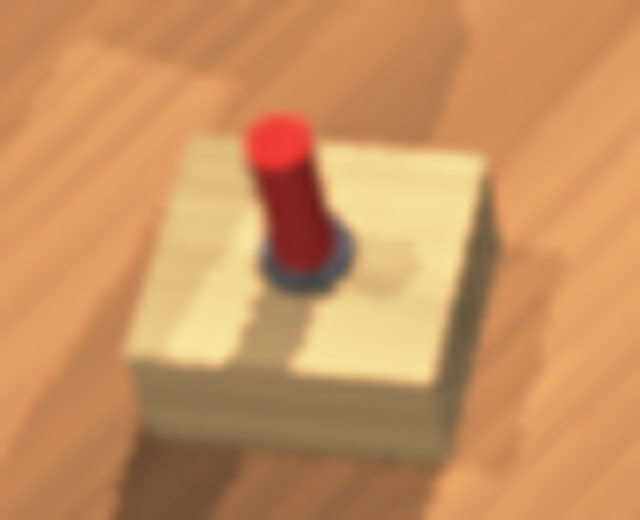

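View pics/d_gr.png

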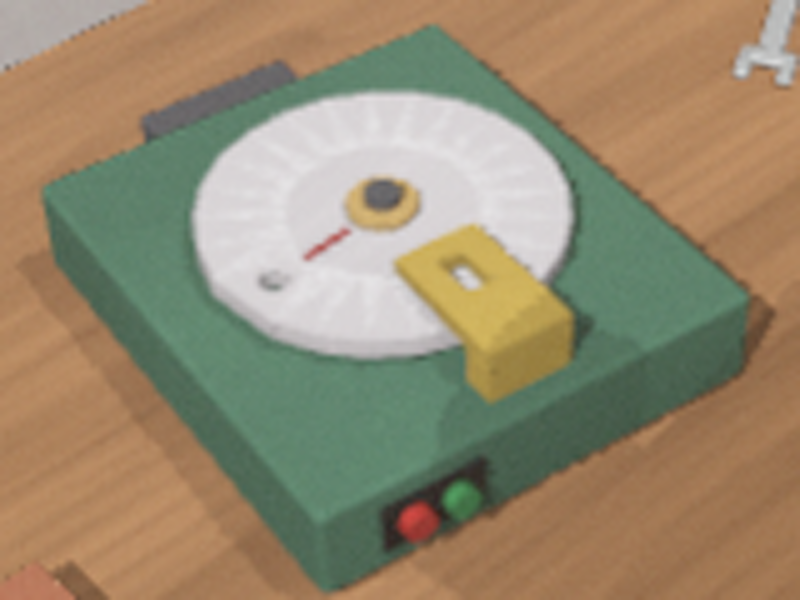

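View pics/d_st.png

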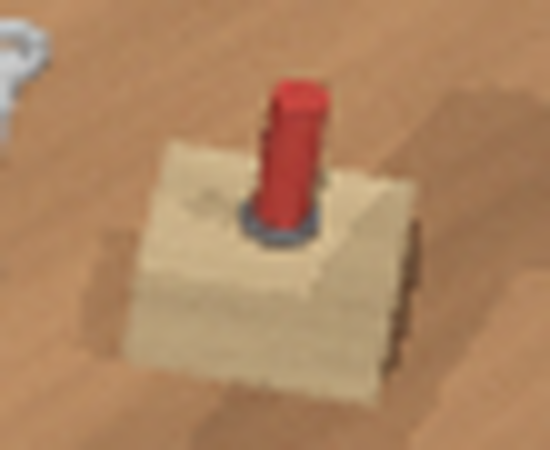

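```bash
cat > fit.py <<'E'
from h import *
from scipy.optimize import least_squares
S=load('scene0');W=load('side0')
def px(p,s,o): return (np.array(p)+.5)/s-.5+np.array(o)
obs=[]
H={'mm':(-.15,-.135,.07),'mp':(-.15,.135,.07),'pp':(.15,.135,.07),'pm':(.15,-.135,.07),'bfm':(-.135,-.025,.104),'bfp':(-.135,.025,.104),'bnm':(-.05,-.025,.104),'bnp':(-.05,.025,.104),'s':(-.078,0,.104),'hub':(0,0,.102)}
for k,p in dict(mm=(32,243),mp=(355,22),pp=(752,255),pm=(445,522),bfm=(187,108),bfp=(247,66),bnm=(300,180),bnp=(354,137),s=(290,129),hub=(395,199)).items(): obs.append((0,k,px(p,4.4,(255,130))))
for k,p in dict(mm=(750,298),mp=(320,520),pp=(45,188),pm=(433,25),bfm=(573,312),bfp=(478,350),bnm=(475,225),bnp=(395,263),s=(462,272),hub=(381,190)).items(): obs.append((1,k,px(p,5,(225,155))))
def f(v,raw=False):
    c,s=np.cos(v[2]),np.sin(v[2]);r=[]
    for i,k,p in obs:
        X=H[k];Y=[v[0]+c*X[0]-s*X[1],v[1]+s*X[0]+c*X[1],X[2]]
        r.append(proj([S,W][i],Y)[0]-p)
    return np.array(r) if raw else np.ravel(r)
if __name__=='__main__':
    best=min((least_squares(f,[.6,0,a],loss='soft_l1') for a in np.arange(0,6.3,.7)),key=lambda r:r.cost)
    v=best.x;print(v,best.cost)
    for o,r in zip(obs,f(v,True)): print(o[:2],r.round(2))
    print('slot',v[:2]-.078*np.array([np.cos(v[2]),np.sin(v[2])]))
    for i in (0,1):
        print('slot via cam',i,onz([S,W][i],[o[2] for o in obs if o[0]==i and o[1]=='s'][0],.104))
    for c,p,q,s,o in((S,(280,143),(308,260),8,(170,260)),(W,(301,97),(280,220),10,(385,140))):
        print('pin',onz(c,px(p,s,o),.088),onz(c,px(q,s,o),.040))
    print('stand corners S',[onz(S,px(p,8,(170,260)),.038).round(4) for p in((188,138),(487,157),(435,383),(128,357))])
    print('stand corners W',[onz(W,px(p,10,(385,140)),.038).round(4) for p in((172,143),(413,182),(385,312),(145,268))])
E
python3 fit.py
```

```text
[ 0.59368415  0.10171836 -0.12603204] 13.765654144391924
(0, 'mm') [-1.68 -1.16]
(0, 'mp') [-0.31 -1.16]
(0, 'pp') [ 2.59 -1.25]
(0, 'pm') [0.1 1.8]
(0, 'bfm') [-0.61 -0.08]
(0, 'bfp') [-0.17  0.12]
(0, 'bnm') [-0.84 -0.67]
(0, 'bnp') [ 0.91 -0.88]
(0, 's') [-0.05  0.66]
(0, 'hub') [0.4 0.2]
(1, 'mm') [ 0.88 -0.98]
(1, 'mp') [-1.02  0.24]
(1, 'pp') [-2.02 -1.06]
(1, 'pm') [ 0.55 -1.35]
(1, 'bfm') [-0.39  0.47]
(1, 'bfp') [2.07 1.14]
(1, 'bnm') [-0.33 -0.7 ]
(1, 'bnp') [-0.45 -0.81]
(1, 's') [ 0.45 -0.35]
(1, 'hub') [0.   0.26]
slot [0.51630281 0.11152286]
slot via cam 0 [0.51495157 0.11360032 0.104     ]
slot via cam 1 [0.51608684 0.11323885 0.104     ]
pin [ 0.52845326 -0.30118317  0.088     ] [ 0.52940578 -0.30268378  0.04      ]
pin [ 0.52818243 -0.3021298   0.088     ] [ 0.52881744 -0.30299282  0.04      ]
stand corners S [array([ 0.475 , -0.2929,  0.038 ]), array([ 0.5433, -0.2497,  0.038 ]), array([ 0.5803, -0.3097,  0.038 ]), array([ 0.5121, -0.3513,  0.038 ])]
stand corners W [array([ 0.5807, -0.3126,  0.038 ]), array([ 0.5143, -0.354 ,  0.038 ]), array([ 0.4781, -0.2916,  0.038 ]), array([ 0.543 , -0.2536,  0.038 ])]
```

```bash
cat >> h.py <<'E'
def axes(s=None):
    s=s or robot.read_state(); return Ro.from_rotvec(s['orientation']).as_matrix()
def delta(goal,psi=None):
    "goal TCP, psi = world yaw wanted for tool y axis line; returns turn about tool z, tilt fix, then shift in new axes mm"
    s=robot.read_state(); R=axes(s)
    if psi is None: Rg=R
    else:
        y=np.array([np.cos(psi),np.sin(psi),0]); c=[]
        for sg in (1,-1):
            Y=sg*y; Z=np.array([0,0,-1.]); c.append(np.column_stack([np.cross(Y,Z),Y,Z]))
        Rg=min(c,key=lambda m:Ro.from_matrix(R.T@m).magnitude())
    rv=Ro.from_matrix(R.T@Rg).as_rotvec()
    print('t',s['t'],'pos',s['tool_pos'].round(4),'q6',s['q'][5].round(2),'F',s['force'].round(2),'op',s['opening'].round(4)); print('turn',rv.round(4),'shift mm',(Rg.T@(np.array(goal)-s['tool_pos'])*1000).round(1)); print('axes x,y',Rg[:,0].round(3),Rg[:,1].round(3))
E
python3 -c "
from h import *
delta([.5285,-.302,.17],np.pi/2-.126)
delta([.5285,-.302,.17],None)"
```

```text
Traceback (most recent call last):
  File "h.py", line 29, in delta
    print('t',s['t'],'pos',s['tool_pos'].round(4),'q6',s['q'][5].round(2),'F',s['force'].round(2),'op',s['opening'].round(4)); print('turn',rv.round(4),'shift mm',(Rg.T@(np.array(goal)-s['tool_pos'])*1000).round(1)); print('axes x,y',Rg[:,0].round(3),Rg[:,1].round(3))
                                                                                                       ^^^^^^^^^^^^^^^^^^
AttributeError: 'float' object has no attribute 'round'
```

```bash
sed -i "s/s\['opening'\].round(4)/round(s['opening'],4)/" h.py
python3 -c "
from h import *
delta([.5285,-.302,.17],np.pi/2-.126)
delta([.5285,-.302,.17],None)"
```

```text
t 0.15 pos [ 0.2329 -0.5525  0.2318] q6 -0.09 F [ 0.25 -1.03  0.33] op 0.0928
turn [-1.400e-03  2.000e-04  5.248e-01] shift mm [ 261.8 -285.7   61.8]
axes x,y [ 0.992 -0.126  0.   ] [-0.126 -0.992 -0.   ]
t 0.15 pos [ 0.2329 -0.5525  0.2318] q6 -0.09 F [ 0.25 -1.03  0.33] op 0.0928
turn [0. 0. 0.] shift mm [ 369.7 -116.    62. ]
axes x,y [0.922 0.388 0.   ] [ 0.388 -0.922 -0.001]
```

Call:
step_arm(targets=[{"az": 0.13}, {"az": 0.13}, {"az": 0.13}, {"az": 0.13}, {"tx": 22, "ty": -24, "tz": 5, "grip": 60}, {"tx": 22, "ty": -24, "tz": 5}, {"tx": 22, "ty": -24, "tz": 5}, {"tx": 22, "ty": -24, "tz": 5}, {"tx": 22, "ty": -24, "tz": 5}, {"tx": 22, "ty": -24, "tz": 5}, {"tx": 22, "ty": -24, "tz": 5}, {"tx": 22, "ty": -24, "tz": 5}, {"tx": 22, "ty": -24, "tz": 5}, {"tx": 22, "ty": -24, "tz": 5}, {"tx": 22, "ty": -24, "tz": 5}, {"tx": 20, "ty": -22, "tz": 5}, {"tx": 0}])

```text
schema error: expected keys tx, ty, tz, ax, ay, az, grip
```

```bash
python3 -c "
from h import *
delta([.5285,-.302,.065],np.pi/2-.126)
c=snap('wrist','w1'); print(proj(c,[[.5285,-.302,.088],[.5285,-.302,.042]]))"
```

```text
t 0.15 pos [ 0.2329 -0.5525  0.2318] q6 -0.09 F [ 0.25 -1.03  0.33] op 0.0928
turn [-1.400e-03  2.000e-04  5.248e-01] shift mm [ 261.8 -285.7  166.8]
axes x,y [ 0.992 -0.126  0.   ] [-0.126 -0.992 -0.   ]
[[ 135.81991341 -378.96409857]
 [ 171.60267729 -284.70882826]]
```

View pics/w1.png

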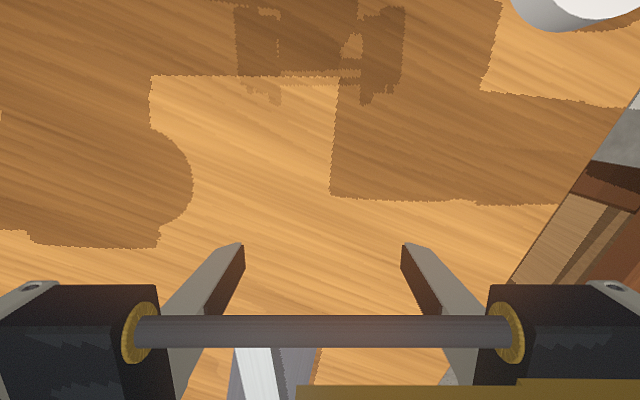

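Call:
step_arm(targets=[{"tx": 0, "ty": 0, "tz": 0, "ax": 0, "ay": 0, "az": 0.131, "grip": 0}, {"tx": 0, "ty": 0, "tz": 0, "ax": 0, "ay": 0, "az": 0.131, "grip": 0}, {"tx": 0, "ty": 0, "tz": 0, "ax": 0, "ay": 0, "az": 0.131, "grip": 0}, {"tx": 0, "ty": 0, "tz": 0, "ax": 0, "ay": 0, "az": 0.131, "grip": 0}, {"tx": 22, "ty": -24, "tz": 5, "ax": 0, "ay": 0, "az": 0, "grip": 0}, {"tx": 22, "ty": -24, "tz": 5, "ax": 0, "ay": 0, "az": 0, "grip": 0}, {"tx": 22, "ty": -24, "tz": 5, "ax": 0, "ay": 0, "az": 0, "grip": 0}, {"tx": 22, "ty": -24, "tz": 5, "ax": 0, "ay": 0, "az": 0, "grip": 0}, {"tx": 22, "ty": -24, "tz": 5, "ax": 0, "ay": 0, "az": 0, "grip": 0}, {"tx": 22, "ty": -24, "tz": 5, "ax": 0, "ay": 0, "az": 0, "grip": 0}, {"tx": 22, "ty": -24, "tz": 5, "ax": 0, "ay": 0, "az": 0, "grip": 0}, {"tx": 22, "ty": -24, "tz": 5, "ax": 0, "ay": 0, "az": 0, "grip": 0}, {"tx": 22, "ty": -24, "tz": 5, "ax": 0, "ay": 0, "az": 0, "grip": 0}, {"tx": 22, "ty": -24, "tz": 5, "ax": 0, "ay": 0, "az": 0, "grip": 0}, {"tx": 22, "ty": -24, "tz": 5, "ax": 0, "ay": 0, "az": 0, "grip": 0}, {"tx": 20, "ty": -22, "tz": 5, "ax": 0, "ay": 0, "az": 0, "grip": 0}, {"tx": 0, "ty": 0, "tz": 0, "ax": 0, "ay": 0, "az": 0, "grip": 0}])

```text
t: 1.9
tool_pos: [0.5304, -0.2988, 0.1714]
orientation: [-3.134, 0.191, 0.001]
force: [-0.3, -0.2, -1.0]
opening: 0.0929
```

```bash
python3 -c "
from h import *
delta([.5285,-.302,.065],np.pi/2-.126)
c=snap('wrist','w2'); print(proj(c,[[.5285,-.302,.088],[.5285,-.302,.042]]))"
```

```text
t 1.9 pos [ 0.5304 -0.2988  0.1714] q6 1.09 F [-0.34 -0.15 -0.99] op 0.0929
turn [-0.0018  0.0009  0.0043] shift mm [ -1.5   3.4 106.4]
axes x,y [ 0.992 -0.126  0.   ] [-0.126 -0.992 -0.   ]
[[326.94962671 219.10408045]
 [326.37555361 202.96781964]]
```

View pics/w2.png

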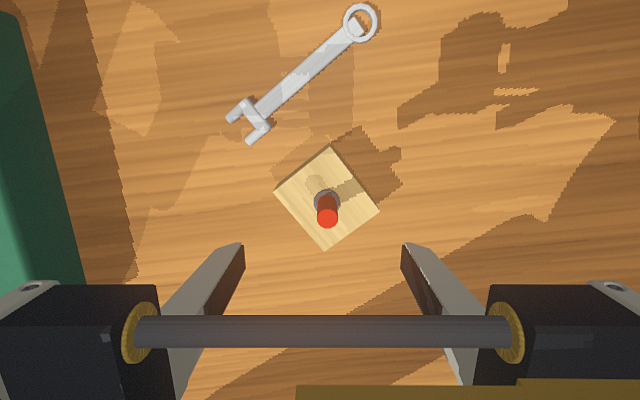

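The wrist view shows the pin's top at about (327, 217), predicted at (327, 219), so my pin position is good. I'm descending to grip it.

Call:
step_arm(targets=[{"tx": -1.5, "ty": 3.4, "tz": 15, "ax": -0.002, "ay": 0, "az": 0.004, "grip": 0}, {"tx": 0, "ty": 0, "tz": 20, "ax": 0, "ay": 0, "az": 0, "grip": 60}, {"tx": 0, "ty": 0, "tz": 20, "ax": 0, "ay": 0, "az": 0, "grip": 100}, {"tx": 0, "ty": 0, "tz": 20, "ax": 0, "ay": 0, "az": 0, "grip": 120}, {"tx": 0, "ty": 0, "tz": 20, "ax": 0, "ay": 0, "az": 0, "grip": 120}, {"tx": 0, "ty": 0, "tz": 11, "ax": 0, "ay": 0, "az": 0, "grip": 120}, {"tx": 0, "ty": 0, "tz": 0, "ax": 0, "ay": 0, "az": 0, "grip": 120}], squeeze=25)

```text
t: 2.65
tool_pos: [0.5244, -0.3052, 0.064]
orientation: [3.135, -0.205, -0.006]
force: [-0.1, 0.4, 0.1]
opening: 0.0511
```

```bash
python3 -c "
from h import *
delta([.5285,-.302,.065],np.pi/2-.126)
c=snap('wrist','w3')"
```

```text
t 2.65 pos [ 0.5244 -0.3052  0.064 ] q6 1.09 F [-0.11  0.41  0.11] op 0.0511
turn [ 0.0003  0.0039 -0.0047] shift mm [ 3.6 -3.6 -1. ]
axes x,y [ 0.992 -0.126  0.   ] [-0.126 -0.992 -0.   ]
```

View pics/w3.png

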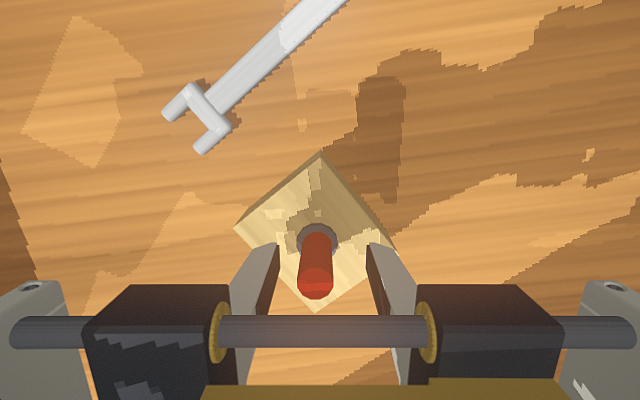

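Call:
step_arm(targets=[{"tx": 0, "ty": 0, "tz": 0, "ax": 0, "ay": 0, "az": 0, "grip": 120}])

```text
t: 2.8
tool_pos: [0.527, -0.306, 0.0677]
orientation: [3.132, -0.204, 0.002]
force: [0.2, 0.4, 0.3]
opening: 0.0493
```

```bash
python3 -c "
from h import *
delta([.5285,-.302,.065],np.pi/2-.126)
c=load('w3');
s=robot.read_state();R=axes(s)
print(proj(c,[[.5285,-.302,.088],[.5285,-.302,.042]]),proj(c,[s['tool_pos']+R@[0,0,.014],s['tool_pos']+R@[0,0.0255,.014],s['tool_pos']+R@[0,-0.0255,.014]]))"
```

```text
t 2.8 pos [ 0.527  -0.306   0.0677] q6 1.09 F [0.21 0.45 0.34] op 0.0493
turn [ 0.0027 -0.0012 -0.0038] shift mm [ 1.  -4.2  2.7]
axes x,y [ 0.992 -0.126  0.   ] [-0.126 -0.992 -0.   ]
[[314.90652588 285.17087841]
 [316.66239324 244.55352335]] [[323.5982096  254.42222917]
 [367.56760953 254.46451025]
 [279.66458892 254.40327172]]
```

Call:
step_arm(targets=[{"tx": 2, "ty": -4, "tz": 0, "ax": 0, "ay": 0, "az": 0, "grip": 120}, {"tx": 0, "ty": 0, "tz": 0, "ax": 0, "ay": 0, "az": 0, "grip": 120}])

```text
t: 3.0
tool_pos: [0.5302, -0.3016, 0.0679]
orientation: [3.132, -0.202, 0.003]
force: [-0.5, 0.1, 0.3]
opening: 0.0492
```

```bash
python3 -c "
from h import *
delta([.5285,-.302,.065],np.pi/2-.126)
c=snap('wrist','w4')
delta([.5285,-.302,.065],np.pi/2-.126)
crop('w4',200,200,440,320,3.3,'w4c')"
```

```text
t 3.0 pos [ 0.5302 -0.3016  0.0679] q6 1.1 F [-0.51  0.08  0.32] op 0.0492
turn [ 0.0027 -0.0018 -0.0029] shift mm [-1.6  0.6  2.9]
axes x,y [ 0.992 -0.126  0.   ] [-0.126 -0.992 -0.   ]
t 3.05 pos [ 0.53   -0.3015  0.0676] q6 1.1 F [-0.1   0.28  0.52] op 0.0493
turn [ 0.0027 -0.0015 -0.0026] shift mm [-1.4  0.6  2.6]
axes x,y [ 0.992 -0.126  0.   ] [-0.126 -0.992 -0.   ]
```

View pics/w4c.png

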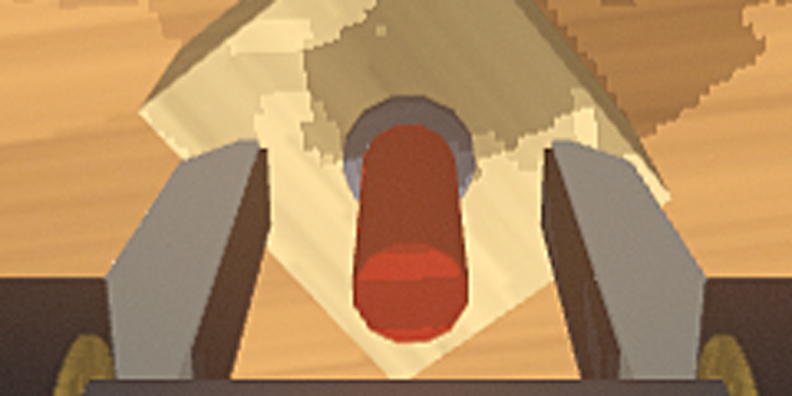

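Call:
step_arm(targets=[{"tx": -1.5, "ty": 0.6, "tz": 2.5, "ax": 0.003, "ay": -0.0015, "az": -0.003, "grip": 130}, {"tx": 0, "ty": 0, "tz": 0, "ax": 0, "ay": 0, "az": 0, "grip": 160}, {"tx": 0, "ty": 0, "tz": 0, "ax": 0, "ay": 0, "az": 0, "grip": 255}, {"tx": 0, "ty": 0, "tz": 0, "ax": 0, "ay": 0, "az": 0, "grip": 255}, {"tx": 0, "ty": 0, "tz": 0, "ax": 0, "ay": 0, "az": 0, "grip": 255}, {"tx": 0, "ty": 0, "tz": 0, "ax": 0, "ay": 0, "az": 0, "grip": 255}], squeeze=25)

```text
t: 3.65
tool_pos: [0.5277, -0.3019, 0.0641]
orientation: [-3.134, 0.198, 0.002]
force: [0.3, -0.2, -0.0]
opening: 0.0175
```

```bash
python3 -c "
from h import *
delta([.5285,-.302,.065],np.pi/2-.126)
delta([.516,.1125,.20],np.pi/2-.126)"
```

```text
t 3.65 pos [ 0.5277 -0.3019  0.0641] q6 1.09 F [ 0.26 -0.19 -0.02] op 0.0175
turn [-0.0011  0.0016 -0.0002] shift mm [ 0.8 -0.  -0.9]
axes x,y [ 0.992 -0.126  0.   ] [-0.126 -0.992 -0.   ]
t 3.65 pos [ 0.5277 -0.3019  0.0641] q6 1.09 F [ 0.26 -0.19 -0.02] op 0.0175
turn [-0.0011  0.0016 -0.0002] shift mm [ -63.6 -409.7 -135.9]
axes x,y [ 0.992 -0.126  0.   ] [-0.126 -0.992 -0.   ]
```

Call:
step_arm(targets=[{"tx": 0, "ty": 0, "tz": -10, "ax": 0, "ay": 0, "az": 0, "grip": 255}, {"tx": 0, "ty": 0, "tz": -20, "ax": 0, "ay": 0, "az": 0, "grip": 255}, {"tx": 0, "ty": 0, "tz": -25, "ax": 0, "ay": 0, "az": 0, "grip": 255}, {"tx": 0, "ty": 0, "tz": -25, "ax": 0, "ay": 0, "az": 0, "grip": 255}, {"tx": 0, "ty": 0, "tz": -25, "ax": 0, "ay": 0, "az": 0, "grip": 255}, {"tx": -5, "ty": -30, "tz": -20, "ax": 0, "ay": 0, "az": 0, "grip": 255}, {"tx": -6, "ty": -40, "tz": -6, "ax": 0, "ay": 0, "az": 0, "grip": 255}, {"tx": -6, "ty": -40, "tz": 0, "ax": 0, "ay": 0, "az": 0, "grip": 255}, {"tx": -6, "ty": -40, "tz": 0, "ax": 0, "ay": 0, "az": 0, "grip": 255}, {"tx": -6, "ty": -40, "tz": 0, "ax": 0, "ay": 0, "az": 0, "grip": 255}, {"tx": -6, "ty": -40, "tz": 0, "ax": 0, "ay": 0, "az": 0, "grip": 255}, {"tx": -6, "ty": -40, "tz": 0, "ax": 0, "ay": 0, "az": 0, "grip": 255}, {"tx": -6, "ty": -40, "tz": 0, "ax": 0, "ay": 0, "az": 0, "grip": 255}, {"tx": -6, "ty": -40, "tz": 0, "ax": 0, "ay": 0, "az": 0, "grip": 255}, {"tx": -6, "ty": -35, "tz": 0, "ax": 0, "ay": 0, "az": 0, "grip": 255}, {"tx": -5, "ty": -25, "tz": 0, "ax": 0, "ay": 0, "az": 0, "grip": 255}, {"tx": 0, "ty": 0, "tz": 0, "ax": 0, "ay": 0, "az": 0, "grip": 255}, {"tx": 0, "ty": 0, "tz": 0, "ax": 0, "ay": 0, "az": 0, "grip": 255}, {"tx": 0, "ty": 0, "tz": 0, "ax": 0, "ay": 0, "az": 0, "grip": 255}])

```text
t: 5.55
tool_pos: [0.516, 0.1119, 0.1958]
orientation: [-3.135, 0.199, 0.002]
force: [0.2, -0.7, -2.0]
opening: 0.0174
```

```bash
python3 -c "
from h import *
delta([.516,.1125,.19],np.pi/2-.126)
for n in ['scene','side','wrist']: snap(n,n+'5')
crop('scene5',255,60,435,240,3.3,'s5c');crop('side5',225,115,385,235,5,'d5c')
delta([.516,.1125,.19],np.pi/2-.126)"
```

```text
t 5.55 pos [0.516  0.1119 0.1958] q6 1.81 F [ 0.23 -0.7  -1.98] op 0.0174
turn [-0.0006  0.0014 -0.0007] shift mm [-0.1 -0.6  5.8]
axes x,y [ 0.992 -0.126  0.   ] [-0.126 -0.992 -0.   ]
t 5.7 pos [0.5161 0.1117 0.1957] q6 1.81 F [-0.27  0.45 -2.45] op 0.0176
turn [-0.0009  0.0015 -0.0017] shift mm [-0.2 -0.8  5.7]
axes x,y [ 0.992 -0.126  0.   ] [-0.126 -0.992 -0.   ]
```

View pics/wrist5.png

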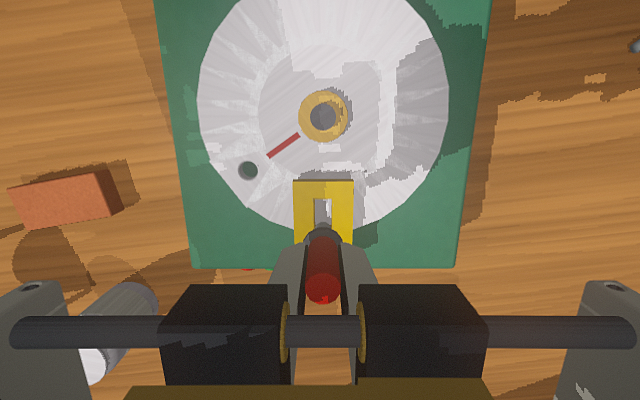

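View pics/s5c.png

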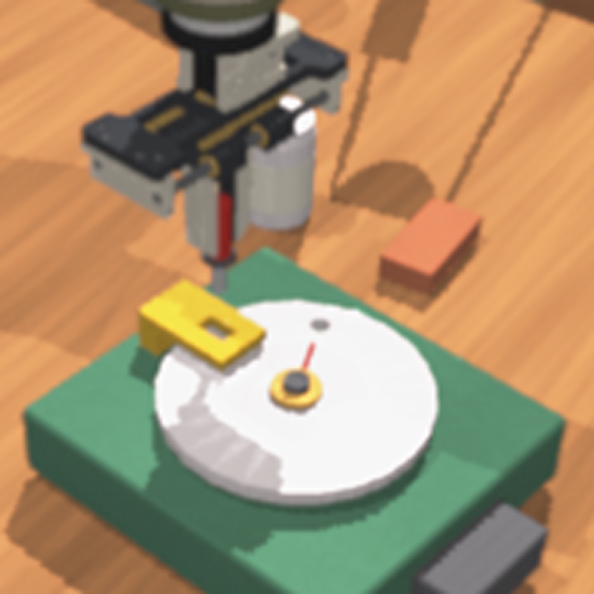

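View pics/d5c.png

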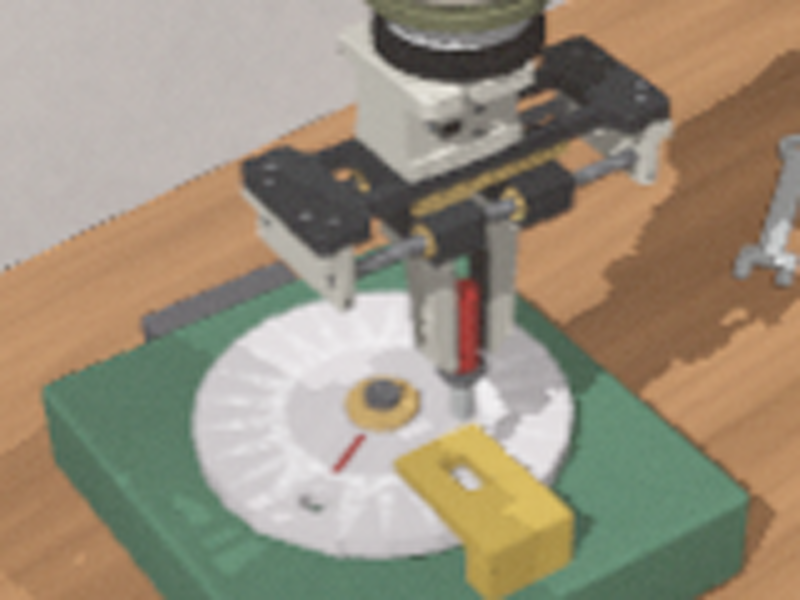

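```bash
python3 -c "
from h import *
crop('wrist5',270,160,380,260,7,'w5c')
crop('side5',300,180,345,220,15,'d5d');crop('scene5',290,120,340,175,10,'s5d')
for n in ['wrist5','scene5','side5']:
  c=load(n)
  print(n,proj(c,[[.516,.1125,.104],[.516,.1119,.1957-.0561],[.516,.1119,.1957-.0261]]))
"
```

```text
wrist5 [[321.67684371 214.2219745 ]
 [322.32744225 229.83569093]
 [322.25968865 247.34208417]]
scene5 [[320.60974138 159.33518859]
 [320.56413595 148.05035051]
 [320.64969746 138.07821844]]
side5 [[317.24076733 208.88335615]
 [317.26329892 198.22654882]
 [317.12850474 188.95689851]]
```

View pics/w5c.png

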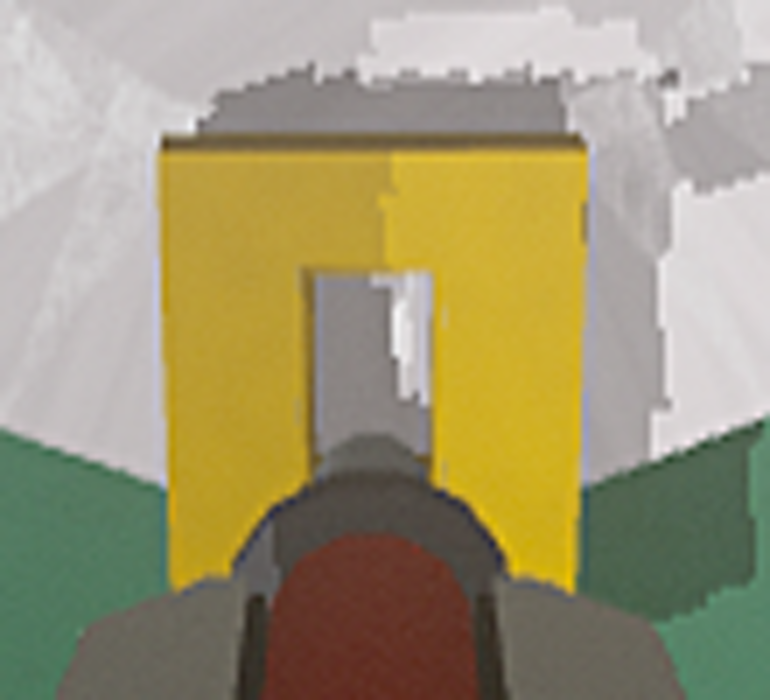

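View pics/d5d.png

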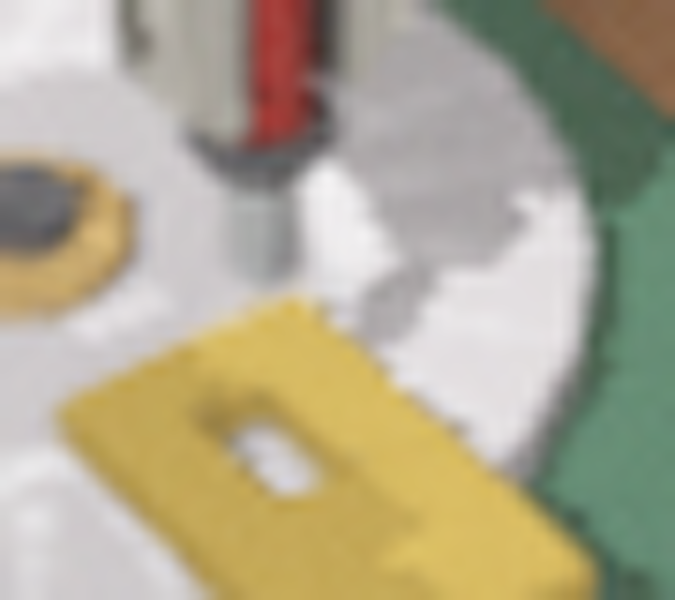

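View pics/s5d.png

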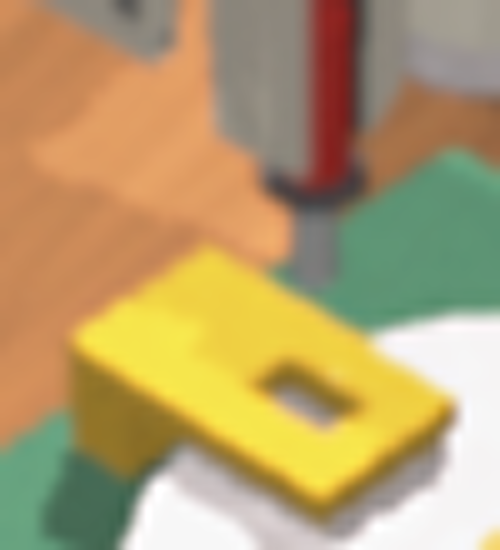

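```bash
python3 -c "
from h import *
crop('wrist5',285,80,360,150,8,'w5h')
c=load('wrist5'); v=np.array([.5937,.1017]);a=-.126;u=np.array([np.cos(a),np.sin(a)])
for uv,z in (((322.3,198.1),.104),((322.5,181.2),.104)):
  X=onz(c,uv,z);print(X,(X[:2]-v)@u)
print(proj(c,[[*v,.102]]))
"
```

```text
[0.52982391 0.11020276 0.104     ] -0.06443822744560262
[0.54388986 0.10823689 0.104     ] -0.05023673928369959
[[322.71339762 116.42440268]]
```

View pics/w5h.png

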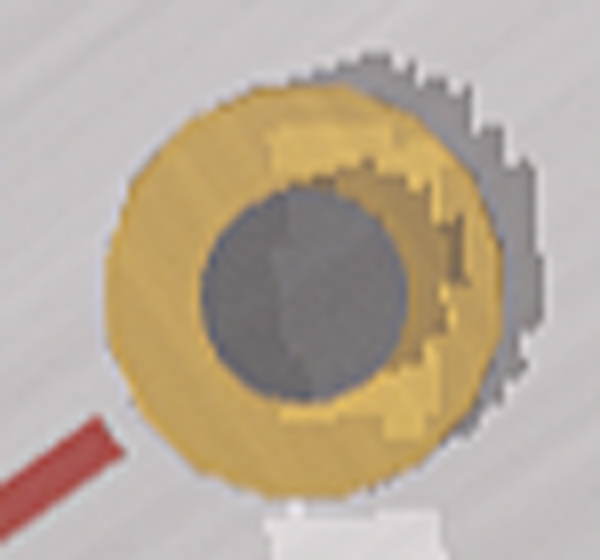

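Call:
step_arm(targets=[{"tx": 0, "ty": -0.3, "tz": 10, "ax": 0, "ay": 0, "az": 0, "grip": 255}, {"tx": 0, "ty": 0, "tz": 10, "ax": 0, "ay": 0, "az": 0, "grip": 255}, {"tx": 0, "ty": 0, "tz": 8, "ax": 0, "ay": 0, "az": 0, "grip": 255}, {"tx": 0, "ty": 0, "tz": 6, "ax": 0, "ay": 0, "az": 0, "grip": 255}, {"tx": 0, "ty": 0, "tz": 5, "ax": 0, "ay": 0, "az": 0, "grip": 255}, {"tx": 0, "ty": 0, "tz": 4, "ax": 0, "ay": 0, "az": 0, "grip": 255}, {"tx": 0, "ty": 0, "tz": 0, "ax": 0, "ay": 0, "az": 0, "grip": 255}])

```text
t: 6.4
tool_pos: [0.5156, 0.1129, 0.1519]
orientation: [-3.135, 0.198, 0.004]
force: [0.7, -0.7, -2.3]
opening: 0.0174
```

```bash
cat >> h.py <<'E'
V=np.array([.5937,.1017]);A=-.126
def ang(c):
    "hole angle in grinder frame from pi (0 = under slot), via stripe and hole"
    im=c['frame'].astype(int); m=(im[...,2]-np.maximum(im[...,0],im[...,1])>50)
    pts=[]
    for y,x in np.argwhere(m):
        X=onz(c,(x,y),.09)[:2]-V; r=np.hypot(*X)
        if .024<r<.062: pts.append(X)
    if len(pts)<5: return None,len(pts)
    p=np.mean(pts,0); a=np.arctan2(p[1],p[0])-A
    return (a-np.pi+np.pi)%(2*np.pi)-np.pi,len(pts)
def track(n=1):
    for i in range(n):
        t=robot.read_state()['t']; c=robot.read_camera('wrist'); a,k=ang(c); s=robot.read_state()
        print('t %.2f ang'%t,None if a is None else round(a,3),k,'z',s['tool_pos'][2].round(4),'F',s['force'].round(2))
    return c
E
python3 -c "
from h import *
print(ang(load('wrist5')))
track(4); c=snap('wrist','w6')
delta([.5163,.1122,.1463],np.pi/2-.126)"
```

```text
(np.float64(-0.9662287044652604), 217)
t 6.40 ang -0.075 216 z 0.1524 F [ 0.04 -1.   -2.6 ]
t 6.45 ang -0.013 218 z 0.1527 F [-0.32 -0.66 -2.98]
t 6.50 ang 0.042 216 z 0.1528 F [-0.2  -1.22 -2.96]
t 6.55 ang 0.104 226 z 0.1529 F [-0.7  -1.43 -2.93]
t 6.65 pos [0.5161 0.113  0.1529] q6 1.81 F [ 0.13 -0.96 -3.36] op 0.0173
turn [-0.0009  0.0012 -0.0002] shift mm [0.3 0.7 6.6]
axes x,y [ 0.992 -0.126  0.   ] [-0.126 -0.992 -0.   ]
```

View pics/w6.png

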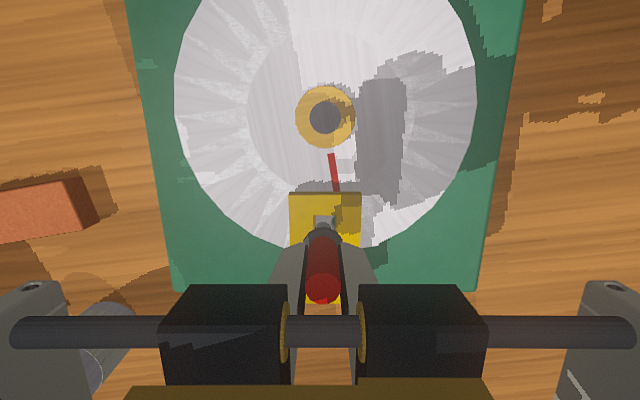

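```bash
python3 -c "
from h import *
crop('w6',280,180,370,260,8,'w6c')"
```

```text
(no output)
```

View pics/w6c.png

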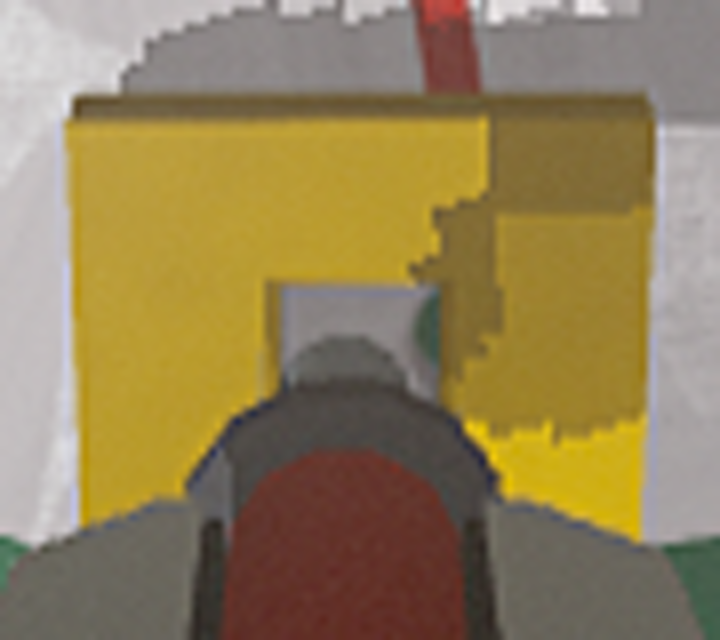

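Call:
step_arm(targets=[{"tx": 0, "ty": 0.6, "tz": 3, "ax": 0, "ay": 0, "az": 0, "grip": 255}, {"tx": 0, "ty": 0, "tz": 2, "ax": 0, "ay": 0, "az": 0, "grip": 255}, {"tx": 0, "ty": 0, "tz": 2, "ax": 0, "ay": 0, "az": 0, "grip": 255}, {"tx": 0, "ty": 0, "tz": 2, "ax": 0, "ay": 0, "az": 0, "grip": 255}, {"tx": 0, "ty": 0, "tz": 2, "ax": 0, "ay": 0, "az": 0, "grip": 255}, {"tx": 0, "ty": 0, "tz": 0, "ax": 0, "ay": 0, "az": 0, "grip": 255}, {"tx": 0, "ty": 0, "tz": 0, "ax": 0, "ay": 0, "az": 0, "grip": 255}])

```text
t: 7.35
tool_pos: [0.5161, 0.1124, 0.1419]
orientation: [-3.134, 0.198, 0.002]
force: [1.0, -1.3, 1.4]
opening: 0.0175
```

```bash
python3 -c "
from h import *
track(4)
delta([.5163,.1122,.142],np.pi/2-.126)"
```

```text
t 7.35 ang 0.749 311 z 0.1419 F [-0.9  -2.2   1.28]
t 7.40 ang 0.764 317 z 0.1419 F [-0.07 -2.19  1.44]
t 7.45 ang 0.78 320 z 0.1419 F [ 0.25 -2.07  1.82]
t 7.50 ang 0.794 313 z 0.1418 F [-0.38 -2.    1.01]
t 7.55 pos [0.516  0.1124 0.1418] q6 1.81 F [-0.38 -2.    1.01] op 0.0175
turn [-0.001   0.0011 -0.0002] shift mm [ 0.3  0.2 -0.2]
axes x,y [ 0.992 -0.126  0.   ] [-0.126 -0.992 -0.   ]
```

Call:
step_arm(targets=[{"tx": 0, "ty": 0, "tz": 0, "ax": 0, "ay": 0, "az": 0, "grip": 255}, {"tx": 0, "ty": 0, "tz": 0, "ax": 0, "ay": 0, "az": 0, "grip": 255}, {"tx": 0, "ty": 0, "tz": 0, "ax": 0, "ay": 0, "az": 0, "grip": 255}, {"tx": 0, "ty": 0, "tz": 0, "ax": 0, "ay": 0, "az": 0, "grip": 255}, {"tx": 0, "ty": 0, "tz": 0, "ax": 0, "ay": 0, "az": 0, "grip": 255}, {"tx": 0, "ty": 0, "tz": 0, "ax": 0, "ay": 0, "az": 0, "grip": 255}, {"tx": 0, "ty": 0, "tz": 0, "ax": 0, "ay": 0, "az": 0, "grip": 255}, {"tx": 0, "ty": 0, "tz": 0, "ax": 0, "ay": 0, "az": 0, "grip": 255}, {"tx": 0, "ty": 0, "tz": 0, "ax": 0, "ay": 0, "az": 0, "grip": 255}, {"tx": 0, "ty": 0, "tz": 0, "ax": 0, "ay": 0, "az": 0, "grip": 255}, {"tx": 0, "ty": 0, "tz": 0, "ax": 0, "ay": 0, "az": 0, "grip": 255}, {"tx": 0, "ty": 0, "tz": 0, "ax": 0, "ay": 0, "az": 0, "grip": 255}, {"tx": 0, "ty": 0, "tz": 0, "ax": 0, "ay": 0, "az": 0, "grip": 255}, {"tx": 0, "ty": 0, "tz": 0, "ax": 0, "ay": 0, "az": 0, "grip": 255}, {"tx": 0, "ty": 0, "tz": 0, "ax": 0, "ay": 0, "az": 0, "grip": 255}, {"tx": 0, "ty": 0, "tz": 0, "ax": 0, "ay": 0, "az": 0, "grip": 255}, {"tx": 0, "ty": 0, "tz": 0, "ax": 0, "ay": 0, "az": 0, "grip": 255}, {"tx": 0, "ty": 0, "tz": 0, "ax": 0, "ay": 0, "az": 0, "grip": 255}, {"tx": 0, "ty": 0, "tz": 0, "ax": 0, "ay": 0, "az": 0, "grip": 255}, {"tx": 0, "ty": 0, "tz": 0, "ax": 0, "ay": 0, "az": 0, "grip": 255}])

```text
t: 9.55
tool_pos: [0.5158, 0.1125, 0.1416]
orientation: [-3.134, 0.198, 0.002]
force: [0.5, -2.7, 1.9]
opening: 0.0177
```

Call:
step_arm(targets=[{"tx": 0, "ty": 0, "tz": 0, "ax": 0, "ay": 0, "az": 0, "grip": 255}, {"tx": 0, "ty": 0, "tz": 0, "ax": 0, "ay": 0, "az": 0, "grip": 255}, {"tx": 0, "ty": 0, "tz": 0, "ax": 0, "ay": 0, "az": 0, "grip": 255}, {"tx": 0, "ty": 0, "tz": 0, "ax": 0, "ay": 0, "az": 0, "grip": 255}, {"tx": 0, "ty": 0, "tz": 0, "ax": 0, "ay": 0, "az": 0, "grip": 255}, {"tx": 0, "ty": 0, "tz": 0, "ax": 0, "ay": 0, "az": 0, "grip": 255}, {"tx": 0, "ty": 0, "tz": 0, "ax": 0, "ay": 0, "az": 0, "grip": 255}, {"tx": 0, "ty": 0, "tz": 0, "ax": 0, "ay": 0, "az": 0, "grip": 255}, {"tx": 0, "ty": 0, "tz": 0, "ax": 0, "ay": 0, "az": 0, "grip": 255}, {"tx": 0, "ty": 0, "tz": 0, "ax": 0, "ay": 0, "az": 0, "grip": 255}, {"tx": 0, "ty": 0, "tz": 0, "ax": 0, "ay": 0, "az": 0, "grip": 255}, {"tx": 0, "ty": 0, "tz": 0, "ax": 0, "ay": 0, "az": 0, "grip": 255}, {"tx": 0, "ty": 0, "tz": 0, "ax": 0, "ay": 0, "az": 0, "grip": 255}, {"tx": 0, "ty": 0, "tz": 0, "ax": 0, "ay": 0, "az": 0, "grip": 255}, {"tx": 0, "ty": 0, "tz": 0, "ax": 0, "ay": 0, "az": 0, "grip": 255}, {"tx": 0, "ty": 0, "tz": 0, "ax": 0, "ay": 0, "az": 0, "grip": 255}, {"tx": 0, "ty": 0, "tz": 0, "ax": 0, "ay": 0, "az": 0, "grip": 255}, {"tx": 0, "ty": 0, "tz": 0, "ax": 0, "ay": 0, "az": 0, "grip": 255}, {"tx": 0, "ty": 0, "tz": 0, "ax": 0, "ay": 0, "az": 0, "grip": 255}, {"tx": 0, "ty": 0, "tz": 0, "ax": 0, "ay": 0, "az": 0, "grip": 255}])

```text
t: 11.55
tool_pos: [0.5158, 0.1125, 0.1416]
orientation: [-3.134, 0.198, 0.002]
force: [0.2, -2.5, 1.4]
opening: 0.0179
```

```bash
python3 -c "
from h import *
track(3)
delta([.5163,.1122,.142],np.pi/2-.126)"
```

```text
t 11.55 ang 1.838 193 z 0.1416 F [-0.3  -1.9   1.84]
t 11.60 ang 1.851 181 z 0.1416 F [-0.4  -2.44  1.53]
t 11.65 ang 1.862 171 z 0.1416 F [-0.53 -2.56  1.55]
t 11.7 pos [0.5158 0.1125 0.1416] q6 1.81 F [-0.53 -2.56  1.55] op 0.0177
turn [-0.001   0.0015 -0.0002] shift mm [ 0.5  0.2 -0.4]
axes x,y [ 0.992 -0.126  0.   ] [-0.126 -0.992 -0.   ]
```

Call:
step_arm(targets=[{"tx": 0.4, "ty": 0.1, "tz": 0, "ax": 0, "ay": 0, "az": 0, "grip": 255}, {"tx": 0, "ty": 0, "tz": 0, "ax": 0, "ay": 0, "az": 0, "grip": 255}, {"tx": 0, "ty": 0, "tz": 0, "ax": 0, "ay": 0, "az": 0, "grip": 255}, {"tx": 0, "ty": 0, "tz": 0, "ax": 0, "ay": 0, "az": 0, "grip": 255}, {"tx": 0, "ty": 0, "tz": 0, "ax": 0, "ay": 0, "az": 0, "grip": 255}, {"tx": 0, "ty": 0, "tz": 0, "ax": 0, "ay": 0, "az": 0, "grip": 255}, {"tx": 0, "ty": 0, "tz": 0, "ax": 0, "ay": 0, "az": 0, "grip": 255}, {"tx": 0, "ty": 0, "tz": 0, "ax": 0, "ay": 0, "az": 0, "grip": 255}, {"tx": 0, "ty": 0, "tz": 0, "ax": 0, "ay": 0, "az": 0, "grip": 255}, {"tx": 0, "ty": 0, "tz": 0, "ax": 0, "ay": 0, "az": 0, "grip": 255}, {"tx": 0, "ty": 0, "tz": 0, "ax": 0, "ay": 0, "az": 0, "grip": 255}, {"tx": 0, "ty": 0, "tz": 0, "ax": 0, "ay": 0, "az": 0, "grip": 255}, {"tx": 0, "ty": 0, "tz": 0, "ax": 0, "ay": 0, "az": 0, "grip": 255}, {"tx": 0, "ty": 0, "tz": 0, "ax": 0, "ay": 0, "az": 0, "grip": 255}, {"tx": 0, "ty": 0, "tz": 0, "ax": 0, "ay": 0, "az": 0, "grip": 255}, {"tx": 0, "ty": 0, "tz": 0, "ax": 0, "ay": 0, "az": 0, "grip": 255}, {"tx": 0, "ty": 0, "tz": 0, "ax": 0, "ay": 0, "az": 0, "grip": 255}, {"tx": 0, "ty": 0, "tz": 0, "ax": 0, "ay": 0, "az": 0, "grip": 255}, {"tx": 0, "ty": 0, "tz": 0, "ax": 0, "ay": 0, "az": 0, "grip": 255}, {"tx": 0, "ty": 0, "tz": 0, "ax": 0, "ay": 0, "az": 0, "grip": 255}])

```text
t: 13.7
tool_pos: [0.5162, 0.1123, 0.1416]
orientation: [-3.134, 0.198, 0.002]
force: [-0.3, -2.3, 1.4]
opening: 0.0174
```

Call:
step_arm(targets=[{"tx": 0, "ty": 0, "tz": 0, "ax": 0, "ay": 0, "az": 0, "grip": 255}, {"tx": 0, "ty": 0, "tz": 0, "ax": 0, "ay": 0, "az": 0, "grip": 255}, {"tx": 0, "ty": 0, "tz": 0, "ax": 0, "ay": 0, "az": 0, "grip": 255}, {"tx": 0, "ty": 0, "tz": 0, "ax": 0, "ay": 0, "az": 0, "grip": 255}, {"tx": 0, "ty": 0, "tz": 0, "ax": 0, "ay": 0, "az": 0, "grip": 255}, {"tx": 0, "ty": 0, "tz": 0, "ax": 0, "ay": 0, "az": 0, "grip": 255}, {"tx": 0, "ty": 0, "tz": 0, "ax": 0, "ay": 0, "az": 0, "grip": 255}, {"tx": 0, "ty": 0, "tz": 0, "ax": 0, "ay": 0, "az": 0, "grip": 255}, {"tx": 0, "ty": 0, "tz": 0, "ax": 0, "ay": 0, "az": 0, "grip": 255}, {"tx": 0, "ty": 0, "tz": 0, "ax": 0, "ay": 0, "az": 0, "grip": 255}, {"tx": 0, "ty": 0, "tz": 0, "ax": 0, "ay": 0, "az": 0, "grip": 255}, {"tx": 0, "ty": 0, "tz": 0, "ax": 0, "ay": 0, "az": 0, "grip": 255}, {"tx": 0, "ty": 0, "tz": 0, "ax": 0, "ay": 0, "az": 0, "grip": 255}, {"tx": 0, "ty": 0, "tz": 0, "ax": 0, "ay": 0, "az": 0, "grip": 255}, {"tx": 0, "ty": 0, "tz": 0, "ax": 0, "ay": 0, "az": 0, "grip": 255}, {"tx": 0, "ty": 0, "tz": 0, "ax": 0, "ay": 0, "az": 0, "grip": 255}, {"tx": 0, "ty": 0, "tz": 0, "ax": 0, "ay": 0, "az": 0, "grip": 255}, {"tx": 0, "ty": 0, "tz": 0, "ax": 0, "ay": 0, "az": 0, "grip": 255}, {"tx": 0, "ty": 0, "tz": 0, "ax": 0, "ay": 0, "az": 0, "grip": 255}, {"tx": 0, "ty": 0, "tz": 0, "ax": 0, "ay": 0, "az": 0, "grip": 255}])

```text
t: 15.7
tool_pos: [0.5162, 0.1123, 0.1416]
orientation: [-3.134, 0.198, 0.002]
force: [-0.1, -2.2, 0.8]
opening: 0.0171
```

Call:
step_arm(targets=[{"tx": 0, "ty": 0, "tz": 0, "ax": 0, "ay": 0, "az": 0, "grip": 255}, {"tx": 0, "ty": 0, "tz": 0, "ax": 0, "ay": 0, "az": 0, "grip": 255}, {"tx": 0, "ty": 0, "tz": 0, "ax": 0, "ay": 0, "az": 0, "grip": 255}, {"tx": 0, "ty": 0, "tz": 0, "ax": 0, "ay": 0, "az": 0, "grip": 255}, {"tx": 0, "ty": 0, "tz": 0, "ax": 0, "ay": 0, "az": 0, "grip": 255}, {"tx": 0, "ty": 0, "tz": 0, "ax": 0, "ay": 0, "az": 0, "grip": 255}, {"tx": 0, "ty": 0, "tz": 0, "ax": 0, "ay": 0, "az": 0, "grip": 255}, {"tx": 0, "ty": 0, "tz": 0, "ax": 0, "ay": 0, "az": 0, "grip": 255}, {"tx": 0, "ty": 0, "tz": 0, "ax": 0, "ay": 0, "az": 0, "grip": 255}, {"tx": 0, "ty": 0, "tz": 0, "ax": 0, "ay": 0, "az": 0, "grip": 255}, {"tx": 0, "ty": 0, "tz": 0, "ax": 0, "ay": 0, "az": 0, "grip": 255}, {"tx": 0, "ty": 0, "tz": 0, "ax": 0, "ay": 0, "az": 0, "grip": 255}, {"tx": 0, "ty": 0, "tz": 0, "ax": 0, "ay": 0, "az": 0, "grip": 255}, {"tx": 0, "ty": 0, "tz": 0, "ax": 0, "ay": 0, "az": 0, "grip": 255}, {"tx": 0, "ty": 0, "tz": 0, "ax": 0, "ay": 0, "az": 0, "grip": 255}, {"tx": 0, "ty": 0, "tz": 0, "ax": 0, "ay": 0, "az": 0, "grip": 255}, {"tx": 0, "ty": 0, "tz": 0, "ax": 0, "ay": 0, "az": 0, "grip": 255}, {"tx": 0, "ty": 0, "tz": 0, "ax": 0, "ay": 0, "az": 0, "grip": 255}, {"tx": 0, "ty": 0, "tz": 0, "ax": 0, "ay": 0, "az": 0, "grip": 255}, {"tx": 0, "ty": 0, "tz": 0, "ax": 0, "ay": 0, "az": 0, "grip": 255}])

```text
t: 17.7
tool_pos: [0.5163, 0.1123, 0.1417]
orientation: [-3.134, 0.198, 0.002]
force: [-0.5, -1.8, 0.7]
opening: 0.0172
```

Call:
step_arm(targets=[{"tx": 0, "ty": 0, "tz": 0, "ax": 0, "ay": 0, "az": 0, "grip": 255}, {"tx": 0, "ty": 0, "tz": 0, "ax": 0, "ay": 0, "az": 0, "grip": 255}, {"tx": 0, "ty": 0, "tz": 0, "ax": 0, "ay": 0, "az": 0, "grip": 255}, {"tx": 0, "ty": 0, "tz": 0, "ax": 0, "ay": 0, "az": 0, "grip": 255}, {"tx": 0, "ty": 0, "tz": 0, "ax": 0, "ay": 0, "az": 0, "grip": 255}, {"tx": 0, "ty": 0, "tz": 0, "ax": 0, "ay": 0, "az": 0, "grip": 255}, {"tx": 0, "ty": 0, "tz": 0, "ax": 0, "ay": 0, "az": 0, "grip": 255}, {"tx": 0, "ty": 0, "tz": 0, "ax": 0, "ay": 0, "az": 0, "grip": 255}, {"tx": 0, "ty": 0, "tz": 0, "ax": 0, "ay": 0, "az": 0, "grip": 255}, {"tx": 0, "ty": 0, "tz": 0, "ax": 0, "ay": 0, "az": 0, "grip": 255}, {"tx": 0, "ty": 0, "tz": 0, "ax": 0, "ay": 0, "az": 0, "grip": 255}, {"tx": 0, "ty": 0, "tz": 0, "ax": 0, "ay": 0, "az": 0, "grip": 255}, {"tx": 0, "ty": 0, "tz": 0, "ax": 0, "ay": 0, "az": 0, "grip": 255}, {"tx": 0, "ty": 0, "tz": 0, "ax": 0, "ay": 0, "az": 0, "grip": 255}, {"tx": 0, "ty": 0, "tz": 0, "ax": 0, "ay": 0, "az": 0, "grip": 255}, {"tx": 0, "ty": 0, "tz": 0, "ax": 0, "ay": 0, "az": 0, "grip": 255}, {"tx": 0, "ty": 0, "tz": 0, "ax": 0, "ay": 0, "az": 0, "grip": 255}, {"tx": 0, "ty": 0, "tz": 0, "ax": 0, "ay": 0, "az": 0, "grip": 255}, {"tx": 0, "ty": 0, "tz": 0, "ax": 0, "ay": 0, "az": 0, "grip": 255}, {"tx": 0, "ty": 0, "tz": 0, "ax": 0, "ay": 0, "az": 0, "grip": 255}])

```text
t: 19.7
tool_pos: [0.5163, 0.1123, 0.1416]
orientation: [-3.134, 0.198, 0.002]
force: [0.3, -1.2, 0.7]
opening: 0.0175
```

```bash
python3 -c "
from h import *
track(3)
delta([.5163,.1122,.142],np.pi/2-.126)"
```

```text
t 19.70 ang -2.31 450 z 0.1416 F [-0.13 -2.9   1.65]
t 19.75 ang -2.297 443 z 0.1416 F [-0.82 -1.72  1.  ]
t 19.80 ang -2.284 444 z 0.1416 F [-0.84 -2.13  0.44]
t 19.85 pos [0.5162 0.1123 0.1416] q6 1.81 F [-0.84 -2.13  0.44] op 0.0175
turn [-0.001   0.0015 -0.0002] shift mm [ 0.1  0.1 -0.4]
axes x,y [ 0.992 -0.126  0.   ] [-0.126 -0.992 -0.   ]
```

Call:
step_arm(targets=[{"tx": 0, "ty": 0, "tz": 0, "ax": 0, "ay": 0, "az": 0, "grip": 255}, {"tx": 0, "ty": 0, "tz": 0, "ax": 0, "ay": 0, "az": 0, "grip": 255}, {"tx": 0, "ty": 0, "tz": 0, "ax": 0, "ay": 0, "az": 0, "grip": 255}, {"tx": 0, "ty": 0, "tz": 0, "ax": 0, "ay": 0, "az": 0, "grip": 255}, {"tx": 0, "ty": 0, "tz": 0, "ax": 0, "ay": 0, "az": 0, "grip": 255}, {"tx": 0, "ty": 0, "tz": 0, "ax": 0, "ay": 0, "az": 0, "grip": 255}, {"tx": 0, "ty": 0, "tz": 0, "ax": 0, "ay": 0, "az": 0, "grip": 255}, {"tx": 0, "ty": 0, "tz": 0, "ax": 0, "ay": 0, "az": 0, "grip": 255}, {"tx": 0, "ty": 0, "tz": 0, "ax": 0, "ay": 0, "az": 0, "grip": 255}, {"tx": 0, "ty": 0, "tz": 0, "ax": 0, "ay": 0, "az": 0, "grip": 255}, {"tx": 0, "ty": 0, "tz": 0, "ax": 0, "ay": 0, "az": 0, "grip": 255}, {"tx": 0, "ty": 0, "tz": 0, "ax": 0, "ay": 0, "az": 0, "grip": 255}, {"tx": 0, "ty": 0, "tz": 0, "ax": 0, "ay": 0, "az": 0, "grip": 255}, {"tx": 0, "ty": 0, "tz": 0, "ax": 0, "ay": 0, "az": 0, "grip": 255}, {"tx": 0, "ty": 0, "tz": 0, "ax": 0, "ay": 0, "az": 0, "grip": 255}, {"tx": 0, "ty": 0, "tz": 0, "ax": 0, "ay": 0, "az": 0, "grip": 255}, {"tx": 0, "ty": 0, "tz": 0, "ax": 0, "ay": 0, "az": 0, "grip": 255}, {"tx": 0, "ty": 0, "tz": 0, "ax": 0, "ay": 0, "az": 0, "grip": 255}, {"tx": 0, "ty": 0, "tz": 0, "ax": 0, "ay": 0, "az": 0, "grip": 255}, {"tx": 0, "ty": 0, "tz": 0, "ax": 0, "ay": 0, "az": 0, "grip": 255}])

```text
t: 21.85
tool_pos: [0.5162, 0.1123, 0.1417]
orientation: [-3.134, 0.198, 0.002]
force: [0.3, -1.5, 1.2]
opening: 0.0176
```

Call:
step_arm(targets=[{"tx": 0, "ty": 0, "tz": 0, "ax": 0, "ay": 0, "az": 0, "grip": 255}, {"tx": 0, "ty": 0, "tz": 0, "ax": 0, "ay": 0, "az": 0, "grip": 255}, {"tx": 0, "ty": 0, "tz": 0, "ax": 0, "ay": 0, "az": 0, "grip": 255}, {"tx": 0, "ty": 0, "tz": 0, "ax": 0, "ay": 0, "az": 0, "grip": 255}, {"tx": 0, "ty": 0, "tz": 0, "ax": 0, "ay": 0, "az": 0, "grip": 255}, {"tx": 0, "ty": 0, "tz": 0, "ax": 0, "ay": 0, "az": 0, "grip": 255}, {"tx": 0, "ty": 0, "tz": 0, "ax": 0, "ay": 0, "az": 0, "grip": 255}, {"tx": 0, "ty": 0, "tz": 0, "ax": 0, "ay": 0, "az": 0, "grip": 255}, {"tx": 0, "ty": 0, "tz": 0, "ax": 0, "ay": 0, "az": 0, "grip": 255}, {"tx": 0, "ty": 0, "tz": 0, "ax": 0, "ay": 0, "az": 0, "grip": 255}, {"tx": 0, "ty": 0, "tz": 0, "ax": 0, "ay": 0, "az": 0, "grip": 255}, {"tx": 0, "ty": 0, "tz": 0, "ax": 0, "ay": 0, "az": 0, "grip": 255}, {"tx": 0, "ty": 0, "tz": 0, "ax": 0, "ay": 0, "az": 0, "grip": 255}, {"tx": 0, "ty": 0, "tz": 0, "ax": 0, "ay": 0, "az": 0, "grip": 255}, {"tx": 0, "ty": 0, "tz": 0, "ax": 0, "ay": 0, "az": 0, "grip": 255}, {"tx": 0, "ty": 0, "tz": 0, "ax": 0, "ay": 0, "az": 0, "grip": 255}, {"tx": 0, "ty": 0, "tz": 0, "ax": 0, "ay": 0, "az": 0, "grip": 255}, {"tx": 0, "ty": 0, "tz": 0, "ax": 0, "ay": 0, "az": 0, "grip": 255}, {"tx": 0, "ty": 0, "tz": 0, "ax": 0, "ay": 0, "az": 0, "grip": 255}, {"tx": 0, "ty": 0, "tz": 0, "ax": 0, "ay": 0, "az": 0, "grip": 255}])

```text
t: 23.85
tool_pos: [0.5162, 0.1123, 0.1417]
orientation: [-3.134, 0.198, 0.002]
force: [-0.1, -1.4, 1.0]
opening: 0.0174
```

Call:
step_arm(targets=[{"tx": 0, "ty": 0, "tz": 0, "ax": 0, "ay": 0, "az": 0, "grip": 255}, {"tx": 0, "ty": 0, "tz": 0, "ax": 0, "ay": 0, "az": 0, "grip": 255}, {"tx": 0, "ty": 0, "tz": 0, "ax": 0, "ay": 0, "az": 0, "grip": 255}, {"tx": 0, "ty": 0, "tz": 0, "ax": 0, "ay": 0, "az": 0, "grip": 255}, {"tx": 0, "ty": 0, "tz": 0, "ax": 0, "ay": 0, "az": 0, "grip": 255}, {"tx": 0, "ty": 0, "tz": 0, "ax": 0, "ay": 0, "az": 0, "grip": 255}, {"tx": 0, "ty": 0, "tz": 0, "ax": 0, "ay": 0, "az": 0, "grip": 255}, {"tx": 0, "ty": 0, "tz": 0, "ax": 0, "ay": 0, "az": 0, "grip": 255}, {"tx": 0, "ty": 0, "tz": 0, "ax": 0, "ay": 0, "az": 0, "grip": 255}, {"tx": 0, "ty": 0, "tz": 0, "ax": 0, "ay": 0, "az": 0, "grip": 255}, {"tx": 0, "ty": 0, "tz": 0, "ax": 0, "ay": 0, "az": 0, "grip": 255}, {"tx": 0, "ty": 0, "tz": 0, "ax": 0, "ay": 0, "az": 0, "grip": 255}, {"tx": 0, "ty": 0, "tz": 0, "ax": 0, "ay": 0, "az": 0, "grip": 255}, {"tx": 0, "ty": 0, "tz": 0, "ax": 0, "ay": 0, "az": 0, "grip": 255}, {"tx": 0, "ty": 0, "tz": 0, "ax": 0, "ay": 0, "az": 0, "grip": 255}, {"tx": 0, "ty": 0, "tz": 0, "ax": 0, "ay": 0, "az": 0, "grip": 255}, {"tx": 0, "ty": 0, "tz": 0, "ax": 0, "ay": 0, "az": 0, "grip": 255}, {"tx": 0, "ty": 0, "tz": 0, "ax": 0, "ay": 0, "az": 0, "grip": 255}, {"tx": 0, "ty": 0, "tz": 0, "ax": 0, "ay": 0, "az": 0, "grip": 255}, {"tx": 0, "ty": 0, "tz": 0, "ax": 0, "ay": 0, "az": 0, "grip": 255}])

```text
t: 25.85
tool_pos: [0.5162, 0.1124, 0.1416]
orientation: [-3.134, 0.198, 0.002]
force: [-1.2, -2.2, 1.8]
opening: 0.0173
```

```bash
python3 -c "
from h import *
track(2)"
```

```text
t 25.85 ang -0.717 349 z 0.1416 F [-0.17 -1.26  1.32]
t 25.90 ang -0.703 346 z 0.1416 F [-0.54 -1.95  1.3 ]
```

Call:
step_arm(targets=[{"tx": 0, "ty": 0, "tz": 0, "ax": 0, "ay": 0, "az": 0, "grip": 255}, {"tx": 0, "ty": 0, "tz": 0, "ax": 0, "ay": 0, "az": 0, "grip": 255}, {"tx": 0, "ty": 0, "tz": 0, "ax": 0, "ay": 0, "az": 0, "grip": 255}, {"tx": 0, "ty": 0, "tz": 0, "ax": 0, "ay": 0, "az": 0, "grip": 255}, {"tx": 0, "ty": 0, "tz": 0, "ax": 0, "ay": 0, "az": 0, "grip": 255}, {"tx": 0, "ty": 0, "tz": 0, "ax": 0, "ay": 0, "az": 0, "grip": 255}, {"tx": 0, "ty": 0, "tz": 0, "ax": 0, "ay": 0, "az": 0, "grip": 255}, {"tx": 0, "ty": 0, "tz": 0, "ax": 0, "ay": 0, "az": 0, "grip": 255}, {"tx": 0, "ty": 0, "tz": 0, "ax": 0, "ay": 0, "az": 0, "grip": 255}, {"tx": 0, "ty": 0, "tz": 0, "ax": 0, "ay": 0, "az": 0, "grip": 255}, {"tx": 0, "ty": 0, "tz": 0, "ax": 0, "ay": 0, "az": 0, "grip": 255}, {"tx": 0, "ty": 0, "tz": 0, "ax": 0, "ay": 0, "az": 0, "grip": 255}, {"tx": 0, "ty": 0, "tz": 0, "ax": 0, "ay": 0, "az": 0, "grip": 255}, {"tx": 0, "ty": 0, "tz": 0, "ax": 0, "ay": 0, "az": 0, "grip": 255}, {"tx": 0, "ty": 0, "tz": 0, "ax": 0, "ay": 0, "az": 0, "grip": 255}, {"tx": 0, "ty": 0, "tz": 0, "ax": 0, "ay": 0, "az": 0, "grip": 255}, {"tx": 0, "ty": 0, "tz": 0, "ax": 0, "ay": 0, "az": 0, "grip": 255}, {"tx": 0, "ty": 0, "tz": 0, "ax": 0, "ay": 0, "az": 0, "grip": 255}, {"tx": 0, "ty": 0, "tz": 0, "ax": 0, "ay": 0, "az": 0, "grip": 255}, {"tx": 0, "ty": 0, "tz": 0, "ax": 0, "ay": 0, "az": 0, "grip": 255}])

```text
t: 27.95
tool_pos: [0.5163, 0.1123, 0.1417]
orientation: [-3.134, 0.198, 0.002]
force: [-0.6, -1.9, 1.8]
opening: 0.0175
```

```bash
python3 -c "
from h import *
track(14)"
```

```text
t 27.95 ang -0.175 238 z 0.1417 F [-1.12 -2.57  1.73]
t 28.00 ang -0.162 240 z 0.1417 F [-0.09 -2.64  0.84]
t 28.05 ang -0.148 239 z 0.1416 F [-1.17 -1.46  1.19]
t 28.10 ang -0.136 243 z 0.1416 F [-0.32 -1.62  1.19]
t 28.15 ang -0.123 242 z 0.1416 F [ 0.04 -2.54  1.31]
t 28.20 ang -0.112 239 z 0.1416 F [ 0.45 -2.36  1.46]
t 28.25 ang -0.097 247 z 0.1416 F [ 0.44 -2.37  1.72]
t 28.30 ang -0.084 246 z 0.1416 F [ 0.16 -2.29  0.6 ]
t 28.35 ang -0.072 247 z 0.1417 F [0.77 1.93 1.09]
t 28.40 ang -0.056 248 z 0.1415 F [ 0.73 -0.01 -2.98]
t 28.45 ang -0.002 243 z 0.1413 F [ 0.78 -2.29 -0.12]
t 28.50 ang 0.017 266 z 0.1412 F [ 0.14 -3.59 -0.65]
t 28.55 ang 0.02 272 z 0.1413 F [-0.36 -2.86 -0.67]
t 28.60 ang 0.021 277 z 0.1413 F [ 0.53 -1.87 -0.83]
```

The foot is caught: the wheel has stopped at +0.02 rad and the vertical force has dropped. I'm pushing the pin home gently.

Call:
step_arm(targets=[{"tx": 0, "ty": 0, "tz": 2, "ax": 0, "ay": 0, "az": 0, "grip": 255}, {"tx": 0, "ty": 0, "tz": 2, "ax": 0, "ay": 0, "az": 0, "grip": 255}, {"tx": 0, "ty": 0, "tz": 2, "ax": 0, "ay": 0, "az": 0, "grip": 255}, {"tx": 0, "ty": 0, "tz": 2, "ax": 0, "ay": 0, "az": 0, "grip": 255}, {"tx": 0, "ty": 0, "tz": 1, "ax": 0, "ay": 0, "az": 0, "grip": 255}, {"tx": 0, "ty": 0, "tz": 1, "ax": 0, "ay": 0, "az": 0, "grip": 255}, {"tx": 0, "ty": 0, "tz": 0, "ax": 0, "ay": 0, "az": 0, "grip": 255}, {"tx": 0, "ty": 0, "tz": 0, "ax": 0, "ay": 0, "az": 0, "grip": 255}])

```text
t: 29.45
tool_pos: [0.5162, 0.1124, 0.1317]
orientation: [-3.134, 0.198, 0.002]
force: [-0.9, -2.4, -1.3]
opening: 0.0175
```

```bash
python3 -c "
from h import *
track(3); snap('side','d7');snap('wrist','w7');crop('w7',270,180,380,270,7,'w7c');crop('side5',300,180,345,220,15,'x');crop('d7',290,180,350,230,12,'d7c')
"
```

```text
t 29.45 ang 0.012 292 z 0.1317 F [-0.37 -2.06 -1.12]
t 29.50 ang 0.012 296 z 0.1317 F [-0.88 -2.21 -0.91]
t 29.55 ang 0.012 293 z 0.1317 F [-0.01 -3.46 -0.9 ]
```

View pics/d7c.png

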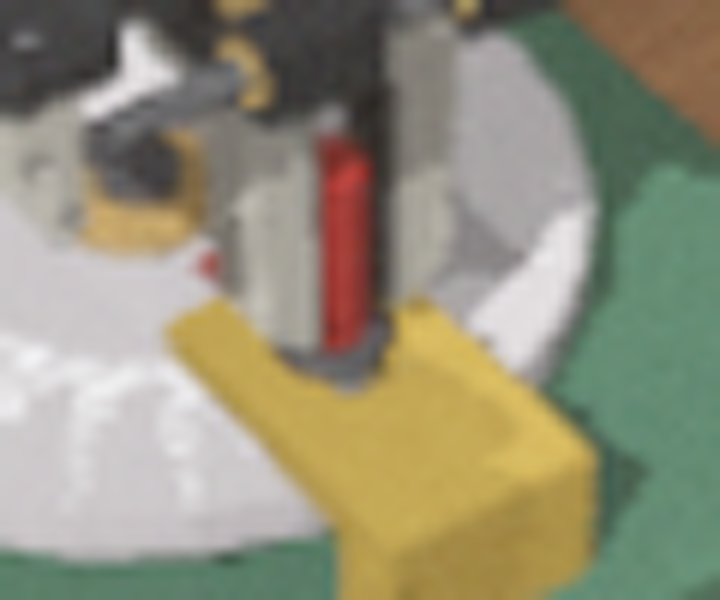

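View pics/w7c.png

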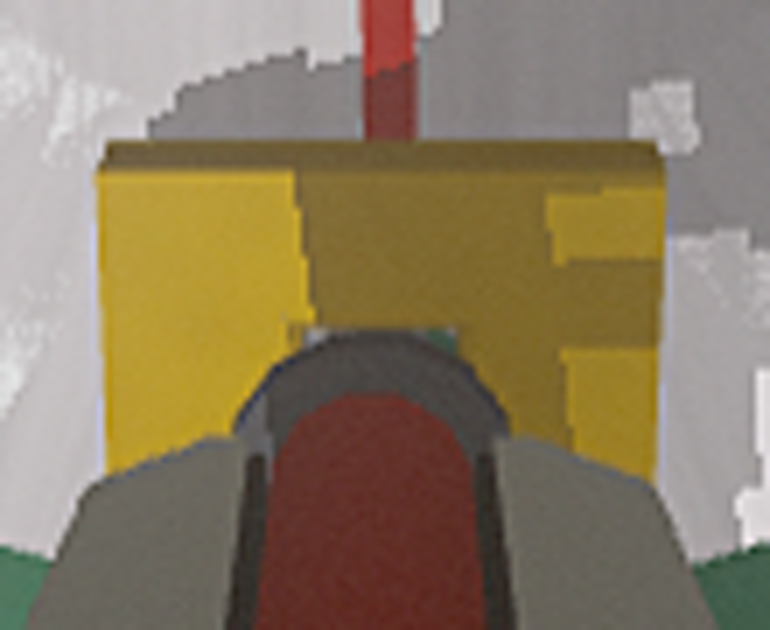

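Call:
step_arm(targets=[{"tx": 0, "ty": 0, "tz": 0.5, "ax": 0, "ay": 0, "az": 0, "grip": 255}, {"tx": 0, "ty": 0, "tz": 0.5, "ax": 0, "ay": 0, "az": 0, "grip": 255}, {"tx": 0, "ty": 0, "tz": 0, "ax": 0, "ay": 0, "az": 0, "grip": 255}, {"tx": 0, "ty": 0, "tz": 0, "ax": 0, "ay": 0, "az": 0, "grip": 255}], squeeze=10)

```text
t: 30.1
tool_pos: [0.5163, 0.1123, 0.1307]
orientation: [-3.134, 0.198, 0.002]
force: [-0.4, -2.4, 0.1]
opening: 0.018
```

Call:
step_arm(targets=[{"tx": 0, "ty": 0, "tz": 0.3, "ax": 0, "ay": 0, "az": 0, "grip": 255}, {"tx": 0, "ty": 0, "tz": 0, "ax": 0, "ay": 0, "az": 0, "grip": 255}, {"tx": 0, "ty": 0, "tz": 0, "ax": 0, "ay": 0, "az": 0, "grip": 255}])

```text
t: 30.4
tool_pos: [0.5162, 0.1123, 0.1303]
orientation: [-3.134, 0.198, 0.002]
force: [-0.3, -2.6, -0.1]
opening: 0.0181
```

Call:
step_arm(targets=[{"tx": 0, "ty": 0, "tz": 0.3, "ax": 0, "ay": 0, "az": 0, "grip": 255}, {"tx": 0, "ty": 0, "tz": 0, "ax": 0, "ay": 0, "az": 0, "grip": 255}, {"tx": 0, "ty": 0, "tz": 0, "ax": 0, "ay": 0, "az": 0, "grip": 255}])

```text
t: 30.7
tool_pos: [0.5163, 0.1123, 0.1301]
orientation: [-3.134, 0.198, 0.002]
force: [-0.9, -3.0, -0.1]
opening: 0.0186
```

Call:
step_arm(targets=[{"tx": 0, "ty": 0, "tz": 0.4, "ax": 0, "ay": 0, "az": 0, "grip": 255}, {"tx": 0, "ty": 0, "tz": 0, "ax": 0, "ay": 0, "az": 0, "grip": 255}, {"tx": 0, "ty": 0, "tz": 0, "ax": 0, "ay": 0, "az": 0, "grip": 255}])

```text
t: 31.0
tool_pos: [0.5163, 0.1123, 0.13]
orientation: [-3.134, 0.198, 0.002]
force: [-1.3, -3.3, 5.2]
opening: 0.0177
```

Call:
step_arm(targets=[{"tx": 0, "ty": 0, "tz": 0.4, "ax": 0, "ay": 0, "az": 0, "grip": 255}, {"tx": 0, "ty": 0, "tz": 0, "ax": 0, "ay": 0, "az": 0, "grip": 255}, {"tx": 0, "ty": 0, "tz": 0, "ax": 0, "ay": 0, "az": 0, "grip": 255}])

```text
t: 31.3
tool_pos: [0.5164, 0.1123, 0.13]
orientation: [-3.134, 0.198, 0.001]
force: [-4.4, -3.2, 7.1]
opening: 0.0175
```

Call:
step_arm(targets=[{"tx": 0, "ty": 0, "tz": 0, "ax": 0, "ay": 0, "az": 0, "grip": 190}, {"tx": 0, "ty": 0, "tz": 0, "ax": 0, "ay": 0, "az": 0, "grip": 150}, {"tx": 0, "ty": 0, "tz": 0, "ax": 0, "ay": 0, "az": 0, "grip": 130}, {"tx": 0, "ty": 0, "tz": 0, "ax": 0, "ay": 0, "az": 0, "grip": 130}, {"tx": 0, "ty": 0, "tz": 0, "ax": 0, "ay": 0, "az": 0, "grip": 130}])

```text
t: 31.8
tool_pos: [0.5161, 0.1124, 0.1291]
orientation: [-3.134, 0.198, 0.003]
force: [-0.2, 0.3, -0.3]
opening: 0.0448
```

```bash
python3 -c "
from h import *
track(3); snap('wrist','w8')
delta([.5163,.1122,.13],None)"
```

```text
t 31.80 ang 0.047 260 z 0.1291 F [-0.72 -0.13 -0.09]
t 31.85 ang 0.049 267 z 0.1292 F [0.44 0.44 0.35]
t 31.90 ang 0.048 267 z 0.1292 F [ 0.09 -0.06  0.39]
t 32.0 pos [0.5162 0.1124 0.1292] q6 1.81 F [ 0.46 -1.16  1.65] op 0.0456
turn [0. 0. 0.] shift mm [ 0.1  0.1 -0.8]
axes x,y [ 0.992 -0.126 -0.002] [-0.126 -0.992 -0.001]
```

View pics/w8.png

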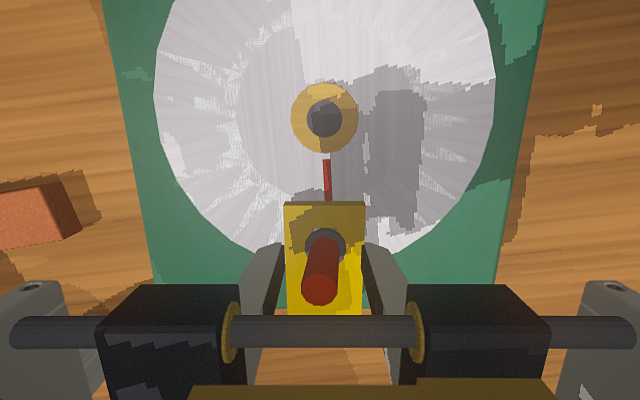

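Call:
step_arm(targets=[{"tx": 0, "ty": 0, "tz": -10, "ax": 0, "ay": 0, "az": 0, "grip": 110}, {"tx": 0, "ty": 0, "tz": -20, "ax": 0, "ay": 0, "az": 0, "grip": 110}, {"tx": 0, "ty": 0, "tz": -25, "ax": 0, "ay": 0, "az": 0, "grip": 110}, {"tx": 0, "ty": 0, "tz": -30, "ax": 0, "ay": 0, "az": 0, "grip": 110}, {"tx": 0, "ty": 0, "tz": -30, "ax": 0, "ay": 0, "az": 0, "grip": 110}, {"tx": 0, "ty": 0, "tz": -30, "ax": 0, "ay": 0, "az": 0, "grip": 110}, {"tx": 0, "ty": 0, "tz": 0, "ax": 0, "ay": 0, "az": 0, "grip": 110}, {"tx": 0, "ty": 0, "tz": 0, "ax": 0, "ay": 0, "az": 0, "grip": 110}, {"tx": 0, "ty": 0, "tz": 0, "ax": 0, "ay": 0, "az": 0, "grip": 110}, {"tx": 0, "ty": 0, "tz": 0, "ax": 0, "ay": 0, "az": 0, "grip": 110}])

```text
t: 33.0
tool_pos: [0.5157, 0.1121, 0.2727]
orientation: [-3.135, 0.198, 0.006]
force: [-0.4, -0.1, -0.4]
opening: 0.0529
```

```bash
python3 -c "
from h import *
track(3); snap('wrist','w9');snap('scene','s9');snap('side','d9');track(1);crop('s9',280,110,360,170,9,'s9c');crop('d9',280,160,350,220,11,'d9c')"
```

```text
t 33.00 ang 0.051 97 z 0.2728 F [-0.4   0.16  0.02]
t 33.05 ang 0.051 98 z 0.273 F [-0.48 -0.06 -0.63]
t 33.10 ang 0.048 95 z 0.2732 F [ 0.63 -0.01 -0.22]
t 33.30 ang 0.049 95 z 0.274 F [-0.4   0.07 -0.94]
```

View pics/s9c.png

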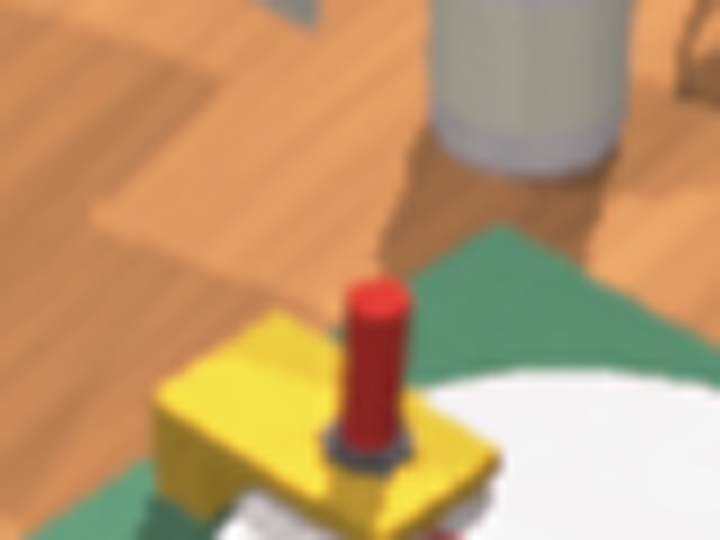

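View pics/d9c.png

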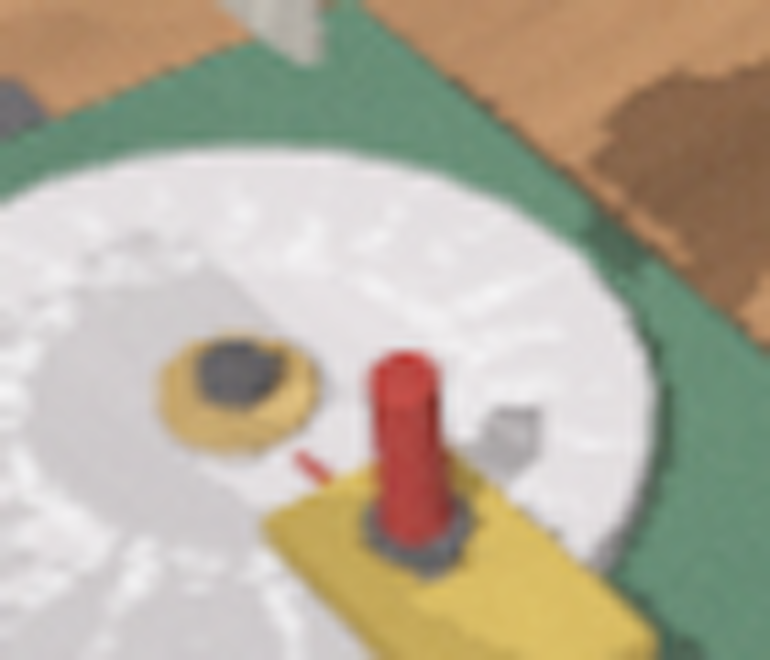

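View pics/w9.png

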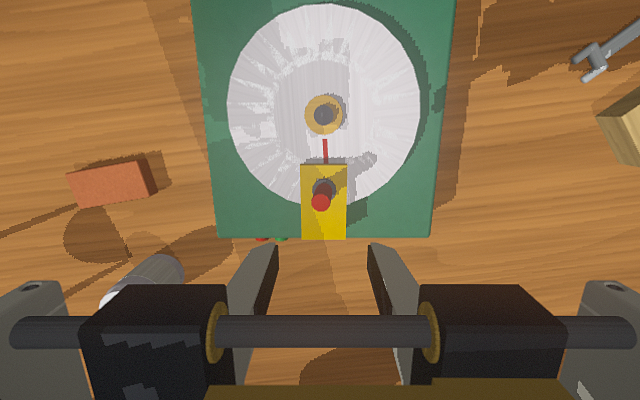

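```bash
python3 -c "
from h import *
from scipy.optimize import least_squares
def px(p,s,o): return (np.array(p)+.5)/s-.5+np.array(o)
S=load('s9');W=load('d9')
print('pred vertical', [proj(c,[[.516,.1122,.154],[.516,.1122,.108]]) for c in(S,W)])
T=[px((379,296),9,(280,110)),px((405,378),11,(280,160))]
B=[px((370,441),9,(280,110)),px((416,528),11,(280,160))]
print(T,B)
for o in (T,B):
  r=least_squares(lambda X:np.ravel([proj(S,X)[0]-o[0],proj(W,X)[0]-o[1]]),[.516,.112,.13]);print(r.x.round(4),r.fun.round(2))
"
```

```text
pred vertical [array([[320.6790903 , 143.24046313],
       [320.54870137, 158.13970965]]), array([[317.10781995, 193.87566135],
       [317.3119471 , 207.66742612]])]
[array([321.66666667, 142.44444444]), array([316.36363636, 193.90909091])] [array([320.66666667, 158.55555556]), array([317.36363636, 207.54545455])]
[0.5166 0.1146 0.155 ] [-0.17  0.03 -0.17 -0.03]
[0.5167 0.1115 0.1075] [-0.04  0.01 -0.04 -0.01]
```

```bash
python3 -c "
from h import *
track(2); print(robot.close_job())"
```

```text
t 33.35 ang 0.049 98 z 0.2741 F [-0.14 -0.81 -0.3 ]
t 33.40 ang 0.048 97 z 0.2742 F [-0.6  -0.83  0.15]
the job is handed in; nothing more can be done
None
```

The wheel is locked with the pin home in the yellow bracket. I handed the job in at about 33 s with the arm clear above it.

- **Braking:** I put the pin down through the slot and pressed its foot about 4 mm, roughly 4 N, on the wheel's face. That slowed the wheel from about 1.19 to about 0.26 rad/s for almost a full turn, until the hole came round.
- **Locking:** The foot dropped into the hole at about 28.4 s and the wheel stopped. I pushed the pin down in small steps until the collar met the bracket, with the vertical force reading at most about 7 N, then let go and backed off straight up.
- **Last checks:** The wheel held still at about 0.05 rad past the slot centre from 31.8 s to 33.4 s. The tin and abrasive block look untouched, and the spanner was only partly in view.
- **Imperfect:** After release, the weak drive took up the play. The pin now leans about 4° against it, so one edge of the collar sits roughly 1–2 mm proud. It was steady and locked, so I left it.

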